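# Mix the green-capped samples and return them to the rack

### The arm

A 7-joint arm with a two-finger parallel gripper is mounted at the origin on a cart in front of the work surface, level with it; the furniture and walls round the work are solid. World frame = base frame: x ahead of the robot, y to its left, z up, the work surface at z = 0. Lengths are in m, angles in rad, forces in N, time in s.
With the tool pointing down it reaches from about 0.425 to 0.875 m from the base axis. Payload 9.9 kg.
Tool frame: the origin (TCP) lies on the mounting face of the last link; the fingertips stand 173 mm ahead of it and the grasp point (between the pads) lies 155 mm ahead of it; z points along the fingers, y is the direction in which the jaws open and shut (so a half turn about z gives the same grasp; the last joint's range is limited). The gripper opens to 85 mm and grips with 20 to 120 N. Pads are 22 mm wide; open, the fingers measure 114 mm over their backs; the gripper's body (76 mm by 85 mm) begins 54 mm behind the grasp point. The pads swing forward as they close: fully open they stand 13 mm farther back than shut.
Start: joints at [1.133, 0.576, 0.025, 1.437, -0.015, 1.129, -0.057], TCP at [0.234, -0.633, 0.405] pointing down, gripper open.
Joint ranges: [-2.76, 2.76], [-0.34, 2.15], [-1.52, 1.57], [0.19, 2.46], [-1.09, 4.23], [0.17, 1.99], [-2.82, 2.82]. Speed limits (rad/s): [2.22, 2.22, 3.01, 3.01, 3.14, 3.14, 3.14].

### API

Orientations are given as a unit quaternion [w, x, y, z].
In Python, from plant import robot, eyes, order gives the robot as it stands.
- The arm moves only by the tool apply_moves, never from a script. Its argument "steps" is a list that holds one entry, the list of rows, each a list of 4 numbers: the shift along the tool's x, y, z in mm, then the turn about the tool's z in degrees. A call has 1 to 12 rows; each row shifts and turns the commanded pose from where the row before left it, along the tool's axes as they then stand; what a row does not reach is not made up. A row lasts 1/10 s, in which the tool goes at most 50 mm and 8.59 degrees, less where a joint would pass 70% of its speed; a pose out of reach is approached as far as the arm can. A call with a gripper value outside its range is refused whole. "grip" is the finger opening in mm, from 0 to 85.4, set as the call begins (left out, the last holds). The fingers move at their own pace and stop on an object; "grip_force" is the grip in N (left out, the last holds). Time passes only in rows, so rows that do not move let the fingers close. It gives the time, the measured TCP pose, the force and the opening at its end, in the units of the state.
- robot.sense(): the state, without advancing time (a new reading comes with each control period).
- eyes.snapshot(name): name is "scene" or "top" or "wrist"; returns a dict with "color" (400x640x3 uint8, blue, green, red), "fx", "fy", "cx", "cy" (pixels), "camera_from_world" (4x4, takes a point from world to camera coordinates); the wrist camera has in their place "hand_eye" (4x4, takes a point from camera to tool coordinates, whose origin is the TCP and whose axes are the flange's). Camera axes: x right, y down, z forward; pixel columns grow to the right and rows downward; lengths in m; the calibration is good to about 2 mm. A picture is of the moment at which its call begins: read the wrist's pose just before it. There is no depth.
- order.hand_in(): hands the job in, once; it reports no verdict.
The state is a dict: "time_s": time; "joints": joint angles; "joint_velocities": joint speeds; "tau": joint torques, N m; "position": TCP position; "orientation": TCP orientation; "contact_force": force on the tool from outside, world axes, zero at the start; "wrist_torque": the same for the moment, N m; "grip_width": finger opening in m.
Only numpy, scipy, OpenCV 4.12 (cv2) and the standard library are available. Lean on these libraries where they do the work, as an engineer would, in place of code of your own. Each camera call takes 0.05 s, during which the arm holds its last target.

### The job

Take the finished blue-capped tube out of the white mixer and stand it in a free hole of the blue rack, and load every green-capped tube from the rack into the mixer's wells. Then push the orange run paddle fully down and keep it there for about two seconds, let it come up, and put all the green-capped tubes back into free holes of the rack, fully home. Keep all tubes upright, and leave the other blue-capped tubes in the rack and the things around standing as they are.

Things in the scene. Friction and masses are not known exactly. Their poses are not given: they have to be found in the camera images.
- rack_top (a point): Blue tube rack, 245 x 136 x 61 mm, about 0.7 kg, loose, long side across in front of the robot. Point: middle of its top grid, 60 mm above its foot; x along the long side, y along the short side, z up. Tubes stand at first only in hole columns x = -94, -19 and 56 mm, leaving an empty column either side of each for fingers: grip along the rack's x.
- rack_floor (a point): Middle of the rack's floor, 54 mm below the top grid; axes as for rack_top. The grid has 6 x 3 square holes, 30 mm wide, 8 mm bars between: centres at x = -93.75, -56.25, -18.75, 18.75, 56.25, 93.75 mm and y = -38.5, 0, 38.5 mm. A tube stands on this floor, its middle then 1.5 mm above rack_top; a lower guide grid holds it within about 3 degrees of upright.
- mixer_deck (a point): White tube mixer, fixed: a block 66 x 164 mm with three wells, on a black plinth 80 x 262 x 14 mm. Point: middle of the block's top face, 76 mm above the cart's top; x across the block (away from the robot), y along the row of wells, z up. A tube standing in a well has its middle 3.5 mm above this face.
- paddle_top (a point): Middle of the top of the mixer's sprung run paddle: an orange plate 62 mm (x) by 52 mm (y) beside the block, 122 mm from the block's middle toward -y. Its top is 53 mm above the cart's top at rest, 23 mm lower than the block; it is pushed straight down with closed fingers.
- paddle (a joint): Stroke of the run paddle in m: 0 at rest (up), 0.012 fully down at its stop. The spring takes about 4 N to start and 9 N to hold fully down; it comes back up by itself when let go.
- well_0 (a point): Mouth of mixer well 0 (on the top face, on the well's axis): a square hole 30.8 mm wide and 52 mm deep with a 2 mm chamfer; a tube may lean up to about 3 degrees in it; the three are 50 mm apart in one row along the mixer's y.
- well_1 (a point): Mouth of mixer well 1 (on the top face, on the well's axis): a square hole 30.8 mm wide and 52 mm deep with a 2 mm chamfer; a tube may lean up to about 3 degrees in it; the three are 50 mm apart in one row along the mixer's y.
- well_2 (a point): Mouth of mixer well 2 (on the top face, on the well's axis): a square hole 30.8 mm wide and 52 mm deep with a 2 mm chamfer; a tube may lean up to about 3 degrees in it; the three are 50 mm apart in one row along the mixer's y.
- green_1_mid (a point): 50 ml screw-cap tube, 111 mm tall, 45 g: clear body 30 mm across with a conical foot, green cap 34 mm across on its top 15 mm. Point: on its axis, half-way up; z toward the cap, whose middle (best gripped) is 48 mm above the point. A sample to be mixed, standing in the rack at the start; two or three of the four are present.
- green_2_mid (a point): 50 ml screw-cap tube, 111 mm tall, 45 g: clear body 30 mm across with a conical foot, green cap 34 mm across on its top 15 mm. Point: on its axis, half-way up; z toward the cap, whose middle (best gripped) is 48 mm above the point. A sample to be mixed, standing in the rack at the start; two or three of the four are present.
- green_3_mid (a point): 50 ml screw-cap tube, 111 mm tall, 45 g: clear body 30 mm across with a conical foot, green cap 34 mm across on its top 15 mm. Point: on its axis, half-way up; z toward the cap, whose middle (best gripped) is 48 mm above the point. A sample to be mixed, standing in the rack at the start; two or three of the four are present.
- green_4_mid (a point): 50 ml screw-cap tube, 111 mm tall, 45 g: clear body 30 mm across with a conical foot, green cap 34 mm across on its top 15 mm. Point: on its axis, half-way up; z toward the cap, whose middle (best gripped) is 48 mm above the point. A sample to be mixed, standing in the rack at the start; two or three of the four are present.
- done_1_mid (a point): 50 ml screw-cap tube, 111 mm tall, 45 g: clear body 30 mm across with a conical foot, blue cap 34 mm across on its top 15 mm. Point: on its axis, half-way up; z toward the cap, whose middle (best gripped) is 48 mm above the point. An already mixed tube; just one of the two is present, standing in a mixer well at the start.
- done_2_mid (a point): 50 ml screw-cap tube, 111 mm tall, 45 g: clear body 30 mm across with a conical foot, blue cap 34 mm across on its top 15 mm. Point: on its axis, half-way up; z toward the cap, whose middle (best gripped) is 48 mm above the point. An already mixed tube; just one of the two is present, standing in a mixer well at the start.
- blue_a_mid (a point): 50 ml screw-cap tube, 111 mm tall, 45 g: clear body 30 mm across with a conical foot, blue cap 34 mm across on its top 15 mm. Point: on its axis, half-way up; z toward the cap, whose middle (best gripped) is 48 mm above the point. It stands in the rack all along and is no part of the work.
- blue_b_mid (a point): 50 ml screw-cap tube, 111 mm tall, 45 g: clear body 30 mm across with a conical foot, blue cap 34 mm across on its top 15 mm. Point: on its axis, half-way up; z toward the cap, whose middle (best gripped) is 48 mm above the point. It stands in the rack all along and is no part of the work.
- bottle_blue_cap: White bottle with a blue cap, 48 mm across and 101 mm tall, at the far right; origin at the middle of its underside. To be left alone.
- case: Round black and white case, 61 mm across and 24 mm tall, at the near right; origin at the middle of its underside. To be left alone.

How it is judged:
By the outcome, as a careful person would: the job done as asked, in the order asked, and still so for the second after the job is handed in, with the robot touching nothing.
Of green_1, green_2, green_3, green_4 only 2 to 3 are there at a start; the rules pass over those that are not, and their reading is None.
Of done_1, done_2 only 1 to 1 are there at a start; the rules pass over those that are not, and their reading is None.
At some moment in a run one of rack may be knocked a few centimetres aside while the robot is not near it.
It also fails if it takes over 210 s, if anything falls off the work surface, if the arm or the gripper's body presses on something with over 40 N, if the wrist force passes 120 N, or if a joint passes its speed limit or range.

## Working session

There is one attempt and no reset: what is moved stays moved. The work goes in short steps, Python scripts to look and compute and a tool call to move; the robot and the scene stay as the last step left them, time stands still between calls to the robot, and variables do not carry over. Pictures are saved under pics/ and viewed, and the job is handed in when it is done.

Besides the shell and the picture viewer there is one more tool, called after "Call:" as name(argument=value, ...) on one line, values as JSON. apply_moves: Moves the arm, as the interface text tells. Its arguments: {"type":"object","properties":{"steps":{"type":"array"},"grip":{"type":"number"},"grip_force":{"type":"number"}},"required":["steps"]}

```bash
ls; mkdir -p pics; cat > h.py <<'E'
import numpy as np, cv2
from plant import robot, eyes, order
from scipy.spatial.transform import Rotation as R
def Rw(q): return R.from_quat([q[1],q[2],q[3],q[0]]).as_matrix()
def snap(name,fn=None):
    s=robot.sense(); d=eyes.snapshot(name); 
    if name=='wrist':
        T=np.eye(4);T[:3,:3]=Rw(s['orientation']);T[:3,3]=s['position']
        d['wfc']=T@np.array(d['hand_eye'])
    else: d['wfc']=np.linalg.inv(np.array(d['camera_from_world']))
    if fn: cv2.imwrite('pics/'+fn,d['color'])
    return d
def onplane(d,u,v,z):
    r=d['wfc'][:3,:3]@np.array([(u-d['cx'])/d['fx'],(v-d['cy'])/d['fy'],1]); o=d['wfc'][:3,3]
    return o+r*(z-o[2])/r[2]
def proj(d,p):
    c=np.linalg.inv(d['wfc'])@np.append(p,1); return np.array([d['fx']*c[0]/c[2]+d['cx'],d['fy']*c[1]/c[2]+d['cy']])
E
python3 - <<'E'
from h import *
s=robot.sense()
for k in s: print(k,np.round(s[k],4))
print(np.round(Rw(s['orientation']),3))
for n in('scene','top','wrist'):
    d=snap(n,n+'0.png'); print(n,d['fx'],np.round(d['wfc'],3).tolist())
E
```

```text
pics
time_s 0.0
joints [ 1.1332  0.5765  0.0248  1.4379 -0.015   1.129  -0.0565]
joint_velocities [ 0.0016  0.0015  0.0012 -0.0002  0.0014 -0.0015 -0.0015]
tau [-6.00000e-04 -7.65758e+01  2.25020e+00 -2.85960e+01  1.53000e-02
  1.28000e-02 -0.00000e+00]
position [ 0.2338 -0.633   0.4038]
orientation [-8.000e-04  9.844e-01  1.760e-01 -2.000e-04]
contact_force [0.1741 0.1232 0.4537]
wrist_torque [ 0.0084  0.008  -0.0296]
grip_width 0.0854
[[ 0.938  0.347 -0.001]
 [ 0.347 -0.938  0.002]
 [-0.    -0.002 -1.   ]]
scene 434.3505086761537 [[-0.589, -0.632, 0.503, 0.085], [-0.808, 0.451, -0.38, 0.268], [0.013, -0.63, -0.776, 0.731], [0.0, 0.0, 0.0, 1.0]]
top 412.4323247919411 [[0.001, -0.981, 0.192, 0.329], [-1.0, -0.004, -0.017, -0.022], [0.018, -0.192, -0.981, 1.018], [0.0, 0.0, 0.0, 1.0]]
wrist 332.9439655898589 [[0.345, -0.898, -0.272, 0.303], [-0.938, -0.331, -0.098, -0.607], [-0.002, 0.289, -0.957, 0.374], [0.0, 0.0, 0.0, 1.0]]
```

View pics/top0.png

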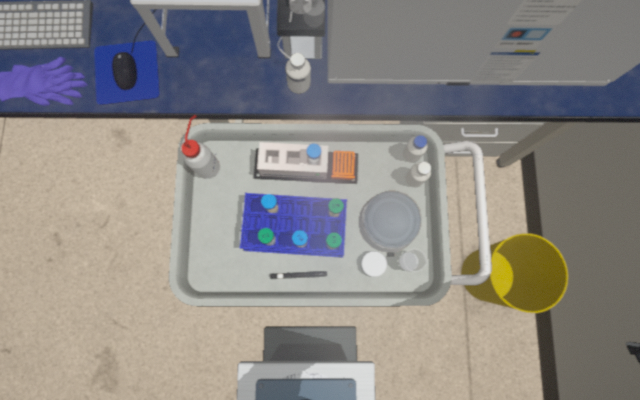

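View pics/scene0.png

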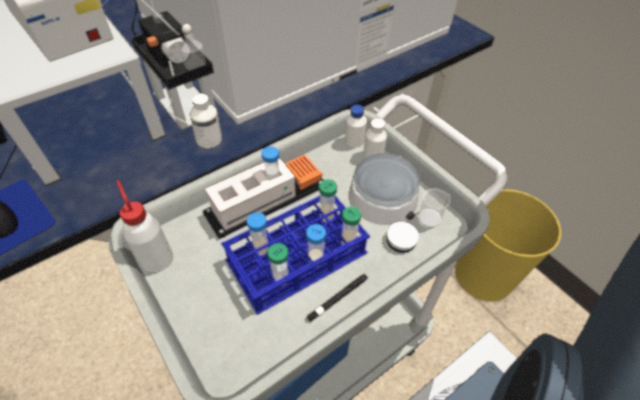

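```bash
cat >> h.py <<'E'
def caps(d,zoom=4,amin=40):
    hsv=cv2.cvtColor(d['color'],cv2.COLOR_BGR2HSV); out=[]
    for nm,lo,hi in(('green',(65,120,60),(88,255,255)),('blue',(97,150,120),(109,255,255)),('orange',(5,150,150),(18,255,255))):
        m=cv2.inRange(hsv,lo,hi); m=cv2.morphologyEx(m,cv2.MORPH_CLOSE,np.ones((3,3)))
        n,l,st,c=cv2.connectedComponentsWithStats(m)
        for i in range(1,n):
            if st[i,4]>=amin: out.append((nm,c[i],st[i]))
    return out
E
python3 - <<'E'
from h import *
d=snap('top')
for nm,c,st in caps(d): print(nm,c.round(1),st,onplane(d,*c,.113).round(4),onplane(d,*c,.131).round(4))
im=d['color'][110:280,230:380]; cv2.imwrite('pics/t1.png',cv2.resize(im,None,fx=5,fy=3.5,interpolation=cv2.INTER_CUBIC))
im=d['color'][120:270,230:370]; cv2.imwrite('pics/t1.png',cv2.resize(im,None,fx=4,fy=4,interpolation=cv2.INTER_CUBIC))
E
```

```text
green [265.1 235.3] [258 229  15  14 174] [0.4338 0.0894 0.113 ] [0.4318 0.0872 0.131 ]
blue [268.2 201. ] [261 195  16  14 180] [0.5108 0.0847 0.113 ] [0.5072 0.0825 0.131 ]
blue [298.9 237.2] [292 230  15  15 181] [0.43   0.0153 0.113 ] [0.428  0.0145 0.131 ]
```

View pics/t1.png

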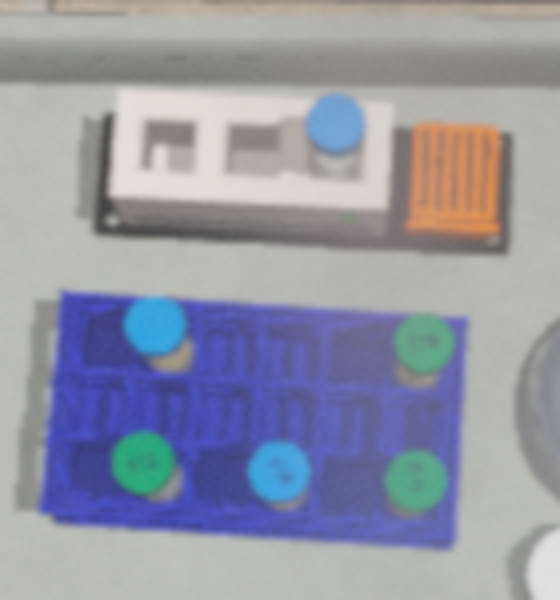

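```bash
cat >> h.py <<'E'
def plan(tgt,psi,yawrows=None,smax=45):
    """rows from the present measured pose to TCP tgt (m), yaw psi deg; straight line"""
    s=robot.sense(); Rm=Rw(s['orientation']); p=np.array(s['position'])
    psi0=np.degrees(np.arctan2(Rm[1,0],Rm[0,0])); turn=-((psi-psi0+180)%360-180)
    dv=np.array(tgt)-p; n=int(max(np.ceil(np.linalg.norm(dv)*1e3/smax),np.ceil(abs(turn)/8.5),1))
    rows=[]; acc=np.zeros(3)
    yaw=psi0; pos=p.copy(); tr=0
    for i in range(n):
        a=np.radians(yaw); M=np.array([[np.cos(a),np.sin(a),0],[np.sin(a),-np.cos(a),0],[0,0,-1]])
        w=p+dv*(i+1)/n; sh=np.round(M.T@(w-pos)*1e3,0 if i<n-1 else 1); t=round(turn*(i+1)/n-tr,1)
        pos=pos+M@sh/1e3; tr+=t; yaw-=t; rows.append([*sh.tolist(),t])
    print('t',s['time_s'],'pos',p.round(4),'psi',psi0.round(2),'F',np.round(s['contact_force'],1),'w',round(s['grip_width'],4))
    print(n); 
    for i in range(0,n,12): print(rows[i:i+12])
E
python3 -c "
from h import *
plan([0.40,-0.40,.45],5);print();"
```

```text
t 0.2 pos [ 0.2339 -0.6331  0.4042] psi 20.27 F [-0.3  0.1  0.5] w 0.0853
7
[[34.0, -23.0, -7.0, np.float64(2.2)], [33.0, -24.0, -6.0, np.float64(2.2)], [32.0, -26.0, -7.0, np.float64(2.1)], [31.0, -27.0, -6.0, np.float64(2.2)], [30.0, -27.0, -7.0, np.float64(2.2)], [28.0, -29.0, -6.0, np.float64(2.2)], [28.1, -30.4, -6.8, np.float64(2.2)]]
```

Call:
apply_moves(steps=[[[34,-23,-7,2.2],[33,-24,-6,2.2],[32,-26,-7,2.1],[31,-27,-6,2.2],[30,-27,-7,2.2],[28,-29,-6,2.2],[28,-30,-7,2.2]]])

```text
time_s: 0.9
position: [0.4006, -0.3991, 0.4509]
orientation: [-0.0, 0.999, 0.042, -0.0]
contact_force: [-0.5, 0.4, -0.7]
grip_width: 0.0852
```

Call:
apply_moves(steps=[[[15,-43,0,1],[15,-43,0,1],[15,-43,0,1],[15,-43,0,1],[15,-43,0,1],[14,-43,0,1],[14,-43,0,1],[14,-43,0,1],[14,-43,0,1],[0,0,0,0],[0,0,0,0]]])

```text
time_s: 2.0
position: [0.5244, -0.0106, 0.4504]
orientation: [0.0, 0.999, -0.034, -0.0]
contact_force: [-0.7, -1.3, 0.3]
grip_width: 0.0852
```

```bash
python3 - <<'E'
from h import *
s=robot.sense(); print(s['time_s'],s['position'],Rw(s['orientation']).round(3).tolist(),np.round(s['joints'],2))
d=snap('wrist','w1.png')
print(d['wfc'].round(3).tolist())
for nm,c,st in caps(d,amin=150): print(nm,c.round(1),st,onplane(d,*c,.113).round(4),onplane(d,*c,.131).round(4))
E
```

```text
2.0 [ 0.52438425 -0.01061008  0.45043436] [[0.998, -0.068, -0.001], [-0.068, -0.998, -0.0], [-0.001, 0.0, -1.0]] [-0.02  0.31 -0.07  1.76  0.02  1.07 -1.73]
[[-0.069, -0.955, -0.289, 0.598], [-0.998, 0.066, 0.02, -0.015], [0.0, 0.289, -0.957, 0.42], [0.0, 0.0, 0.0, 1.0]]
green [378.4 200.1] [361 184  35  33 920] [ 0.5016 -0.0659  0.113 ] [ 0.5072 -0.0629  0.131 ]
green [232.  272.5] [220 259  27  29 625] [0.4339 0.086  0.113 ] [0.4435 0.0801 0.131 ]
green [374.9 272.3] [358 258  34  30 760] [ 0.424 -0.061  0.113] [ 0.4342 -0.0583  0.131 ]
blue [317.7  65.2] [ 297   43   42   45 1443] [ 0.6262 -0.016   0.113 ] [ 0.6245 -0.016   0.131 ]
blue [221.4 201. ] [204 185  38  33 940] [0.511  0.0851 0.113 ] [0.5161 0.0792 0.131 ]
blue [301.7 272.8] [286 258  33  30 762] [0.4286 0.0144 0.113 ] [0.4385 0.0127 0.131 ]
orange [387.2  74.9] [ 361   40   53   69 2633] [ 0.6143 -0.0754  0.113 ] [ 0.6133 -0.0719  0.131 ]
```

View pics/w1.png

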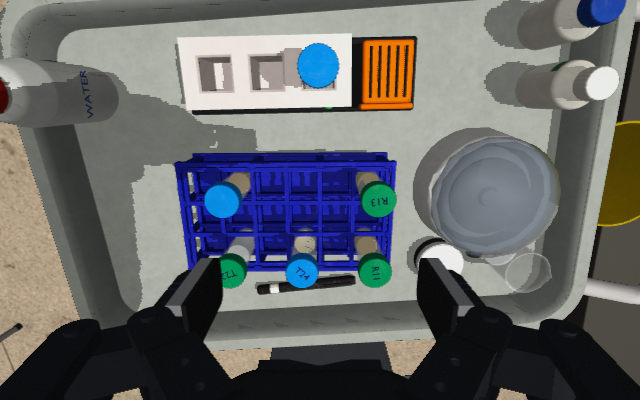

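```bash
python3 - <<'E'
from h import *
im=cv2.imread('pics/w1.png'); 
cv2.imwrite('pics/w1a.png',cv2.resize(im[25:120,170:420],None,fx=3.2,fy=3.2,interpolation=cv2.INTER_CUBIC))
cv2.imwrite('pics/w1b.png',cv2.resize(im[145:285,170:410],None,fx=3.3,fy=3.3,interpolation=cv2.INTER_CUBIC))
E
```

```text
(no output)
```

View pics/w1a.png

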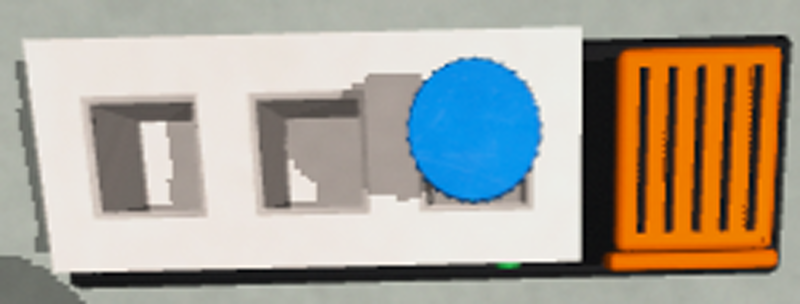

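View pics/w1b.png

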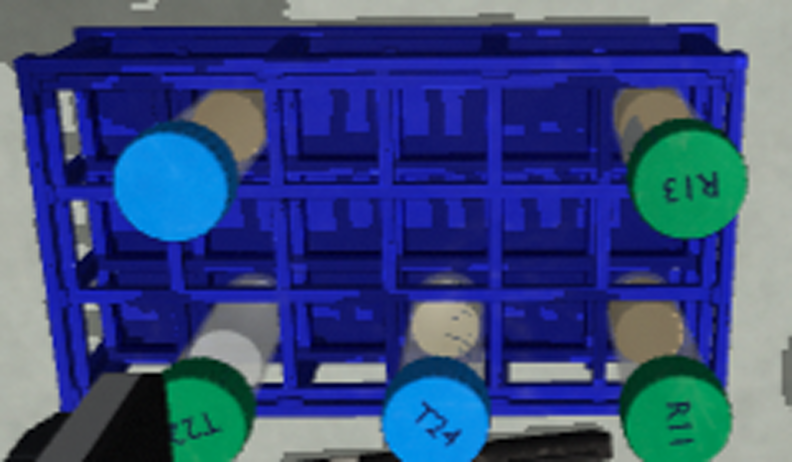

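```bash
cat >> h.py <<'E'
def rigid(loc,w):
    """fit w ~ Rot(th) loc + t (2D)"""
    loc=np.array(loc);w=np.array(w);a=loc-loc.mean(0);b=w-w.mean(0)
    th=np.arctan2((a[:,0]*b[:,1]-a[:,1]*b[:,0]).sum(),(a*b).sum()); Rm=np.array([[np.cos(th),-np.sin(th)],[np.sin(th),np.cos(th)]])
    t=w.mean(0)-Rm@loc.mean(0); res=w-(loc@Rm.T+t); return th,t,Rm,res
E
python3 - <<'E'
from h import *
import pickle
s=robot.sense(); d=snap('wrist')
f=lambda L,z,k,o:[onplane(d,u/k+o[0],v/k+o[1],z)[:2] for u,v in L]
m=f([(22,40),(582,27),(582,262),(52,270)],.076,3.2,(170,25))
th,t,Rm,res=rigid([(.033,.082),(.033,-.082),(-.033,-.082),(-.033,.082)],m); print('mixer',np.degrees(th),t,(res*1e3).round(1).tolist())
for w in (.05,0,-.05): print((Rm@[0,w]+t).round(4))
for q in ([(82,97),(200,97),(207,215),(95,215)],[(250,93),(362,93),(370,213),(258,214)]): print('well',np.mean(f(q,.076,3.2,(170,25)),0).round(4))
print('paddle',(Rm@[0,-.122]+t).round(4), onplane(d,386.4,76,.053))
L=[(288,190),(387,188),(495,188),(607,187),(283,296),(388,296),(495,295),(602,294),(18,60),(747,55)]
loc=[(.0375,-.01925),(0,-.01925),(-.0375,-.01925),(-.075,-.01925),(.0375,.01925),(0,.01925),(-.0375,.01925),(-.075,.01925),(.1225,-.068),(-.1225,-.068)]
th,t,Rm,res=rigid(loc,f(L,.06,3.3,(170,145))); print('rack',np.degrees(th),t,(res*1e3).round(1).tolist())
for x in(93.75,56.25,18.75,-18.75,-56.25,-93.75): print(x,[(Rm@[x/1e3,y/1e3]+t).round(4).tolist() for y in(-38.5,0,38.5)])
E
```

```text
mixer -3.003662204708081 [0.62588826 0.03177817] [[-0.3, 0.4], [0.1, -0.1], [-0.3, -0.7], [0.5, 0.3]]
[0.6285 0.0817]
[0.6259 0.0318]
[ 0.6233 -0.0182]
well [0.6284 0.0812]
well [0.6256 0.0316]
paddle [ 0.6195 -0.0901] [ 0.61597649 -0.0881911   0.053     ]
rack 86.29738274785835 [0.46907421 0.02802293] [[0.6, -3.5], [1.3, -0.0], [1.1, 0.5], [1.1, -0.4], [0.2, 0.7], [-0.0, 1.1], [0.1, 0.8], [0.2, 0.5], [-2.4, -1.6], [-2.1, 2.1]]
93.75 [[0.5135, 0.1191], [0.4751, 0.1216], [0.4367, 0.1241]]
56.25 [[0.5111, 0.0817], [0.4727, 0.0842], [0.4343, 0.0866]]
18.75 [[0.5087, 0.0442], [0.4703, 0.0467], [0.4319, 0.0492]]
-18.75 [[0.5063, 0.0068], [0.4679, 0.0093], [0.4294, 0.0118]]
-56.25 [[0.5039, -0.0306], [0.4654, -0.0281], [0.427, -0.0256]]
-93.75 [[0.5014, -0.068], [0.463, -0.0655], [0.4246, -0.063]]
```

```bash
python3 -c "
from h import *
plan([0.624,-0.017,.37],87)"
```

```text
t 2.1 pos [ 0.524  -0.0128  0.4506] psi -4.1 F [-0.6 -1.   0. ] w 0.0855
11
[[9.0, -0.0, 7.0, np.float64(-8.3)], [9.0, 1.0, 8.0, np.float64(-8.3)], [9.0, 2.0, 7.0, np.float64(-8.2)], [8.0, 4.0, 7.0, np.float64(-8.3)], [8.0, 5.0, 8.0, np.float64(-8.3)], [7.0, 5.0, 7.0, np.float64(-8.3)], [6.0, 7.0, 7.0, np.float64(-8.3)], [5.0, 8.0, 8.0, np.float64(-8.3)], [4.0, 8.0, 7.0, np.float64(-8.2)], [3.0, 9.0, 7.0, np.float64(-8.3)], [1.3, 8.7, 7.6, np.float64(-8.3)]]
```

Call:
apply_moves(steps=[[[9,0,7,-8.3],[9,1,8,-8.3],[9,2,7,-8.2],[8,4,7,-8.3],[8,5,8,-8.3],[7,5,7,-8.3],[6,7,7,-8.3],[5,8,8,-8.3],[4,8,7,-8.2],[3,9,7,-8.3],[1,9,8,-8.3],[0,0,0,0]]])

```text
time_s: 3.3
position: [0.6247, -0.0185, 0.3684]
orientation: [-0.0, 0.725, 0.689, -0.001]
contact_force: [-0.4, 0.1, 0.7]
grip_width: 0.0855
```

Call:
apply_moves(steps=[[[0,0,0,0],[0,0,0,0]]])

```text
time_s: 3.5
position: [0.6241, -0.0167, 0.3702]
orientation: [0.0, 0.726, 0.687, -0.0]
contact_force: [0.4, 0.0, -0.5]
grip_width: 0.0856
```

```bash
python3 - <<'E'
from h import *
d=snap('wrist','w2.png')
for nm,c,st in caps(d,amin=150): print(nm,c.round(1),st,onplane(d,*c,.113).round(4),onplane(d,*c,.131).round(4))
plan([0.624,-0.0165,.281],87)
E
```

```text
green [16.8 66.7] [   0   35   47   59 1877] [0.4378 0.0879 0.113 ] [0.4529 0.0854 0.131 ]
green [ 61.9 273.9] [  37  251   55   47 1770] [ 0.4251 -0.0588  0.113 ] [ 0.4413 -0.0496  0.131 ]
green [161.1 272.1] [ 140  251   48   47 1400] [ 0.501  -0.0615  0.113 ] [ 0.5111 -0.0521  0.131 ]
blue [130.7  65. ] [ 103   36   56   59 2479] [0.5101 0.0848 0.113 ] [0.5195 0.0826 0.131 ]
blue [ 35.7 180.6] [  11  155   51   50 1851] [0.4272 0.0142 0.113 ] [0.4432 0.0176 0.131 ]
blue [318.9 215.4] [ 294  192   51   48 1924] [ 0.6234 -0.0227  0.113 ] [ 0.6238 -0.0164  0.131 ]
orange [315. 258.] [ 281  232   72   53 2432] [ 0.6186 -0.0564  0.113 ] [ 0.6194 -0.0474  0.131 ]
t 3.55 pos [ 0.6241 -0.0164  0.3703] psi 86.89 F [ 0.7 -0.6 -0.1] w 0.0853
2
[[-0.0, -0.0, 45.0, np.float64(-0.1)], [-0.1, -0.1, 44.3, np.float64(-0.0)]]
```

View pics/w2.png

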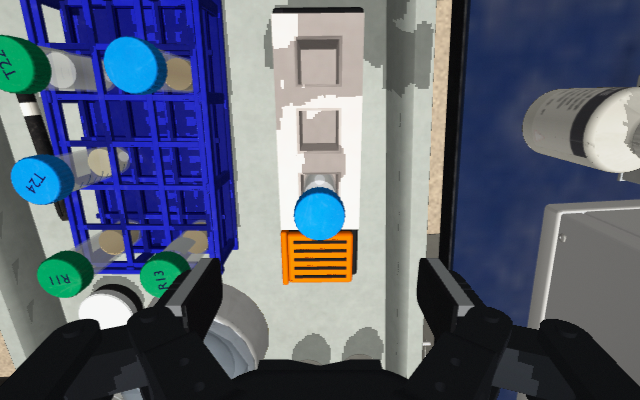

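Call:
apply_moves(steps=[[[0,0,25,0],[0,0,25,0],[0,0,20,0],[0,0,19,0],[0,0,0,0]]], grip=55)

```text
time_s: 4.05
position: [0.6235, -0.0161, 0.2789]
orientation: [-0.001, 0.725, 0.688, -0.002]
contact_force: [-0.6, 0.4, -0.3]
grip_width: 0.0552
```

Call:
apply_moves(steps=[[[0,0,0,0],[0,0,0,0],[0,0,0,0],[0,0,0,0],[0,0,0,0]]], grip=20, grip_force=30)

```text
time_s: 4.55
position: [0.6249, -0.016, 0.2818]
orientation: [0.001, 0.725, 0.689, 0.001]
contact_force: [-0.2, 0.3, 6.5]
grip_width: 0.0335
```

Call:
apply_moves(steps=[[[0,0,-15,0],[0,0,-20,0],[0,0,-30,0],[0,0,-30,0],[0,0,-30,0],[0,0,0,0]]])

```text
time_s: 5.15
position: [0.6252, -0.0157, 0.4101]
orientation: [0.002, 0.725, 0.689, 0.003]
contact_force: [0.4, 0.4, -0.0]
grip_width: 0.0334
```

```bash
python3 - <<'E'
from h import *
plan([0.471,0.0489,.407],-3.7)
E
```

```text
t 5.15 pos [ 0.6252 -0.0157  0.4101] psi 87.06 F [ 0.4  0.4 -0. ] w 0.0334
11
[[5.0, -14.0, 0.0, np.float64(8.3)], [3.0, -15.0, 1.0, np.float64(8.2)], [1.0, -15.0, -0.0, np.float64(8.3)], [-1.0, -16.0, 0.0, np.float64(8.2)], [-4.0, -14.0, 0.0, np.float64(8.3)], [-5.0, -14.0, 1.0, np.float64(8.2)], [-8.0, -14.0, -0.0, np.float64(8.3)], [-9.0, -12.0, 0.0, np.float64(8.2)], [-11.0, -10.0, 1.0, np.float64(8.3)], [-13.0, -9.0, -0.0, np.float64(8.2)], [-13.1, -6.8, 0.1, np.float64(8.3)]]
```

Call:
apply_moves(steps=[[[5,-14,0,8.3],[3,-15,1,8.2],[1,-15,0,8.3],[-1,-16,0,8.2],[-4,-14,0,8.3],[-5,-14,1,8.2],[-8,-14,0,8.3],[-9,-12,0,8.2],[-11,-10,1,8.3],[-13,-9,0,8.2],[-13,-7,0,8.3],[0,0,0,0]]])

```text
time_s: 6.35
position: [0.4688, 0.0494, 0.4024]
orientation: [0.0, 0.999, -0.033, -0.001]
contact_force: [0.1, 0.2, 0.1]
grip_width: 0.0335
```

Call:
apply_moves(steps=[[[0,0,0,0],[0,0,0,0]]])

```text
time_s: 6.55
position: [0.4709, 0.0484, 0.4026]
orientation: [0.0, 1.0, -0.031, 0.0]
contact_force: [-0.3, -0.2, 0.4]
grip_width: 0.0334
```

```bash
python3 - <<'E'
from h import *
d=snap('wrist','w3.png')
for nm,c,st in caps(d,amin=150): print(nm,c.round(1),st,onplane(d,*c,.113).round(4))
plan([0.4705,0.0489,.2645],-3.7)
d=snap('top','t3.png')
E
```

```text
green [465.  147.2] [ 443  125   45   45 1541] [ 0.5022 -0.0666  0.113 ]
green [274.2 235. ] [ 254  217   40   40 1106] [0.4385 0.0887 0.113 ]
green [452.7 238.3] [ 433  217   42   42 1326] [ 0.426 -0.061  0.113]
blue [269.8 147.4] [ 248  126   45   44 1520] [0.5117 0.0846 0.113 ]
blue [363.8 237.3] [345 222  39  36 944] [0.4316 0.0136 0.113 ]
blue [319.1 290.9] [ 279  254   82   74 4714] [0.3828 0.0545 0.113 ]
orange [464.9  23.6] [ 433    0   65   45 2110] [ 0.5891 -0.0612  0.113 ]
t 6.6 pos [0.4709 0.0484 0.4026] psi -3.63 F [-0.5  0.2 -1. ] w 0.0334
4
[[-0.0, -0.0, 35.0, np.float64(0.0)], [-0.0, -0.0, 34.0, np.float64(0.0)], [-0.0, -0.0, 35.0, np.float64(0.1)], [-0.5, -0.5, 34.1, np.float64(-0.0)]]
```

View pics/w3.png

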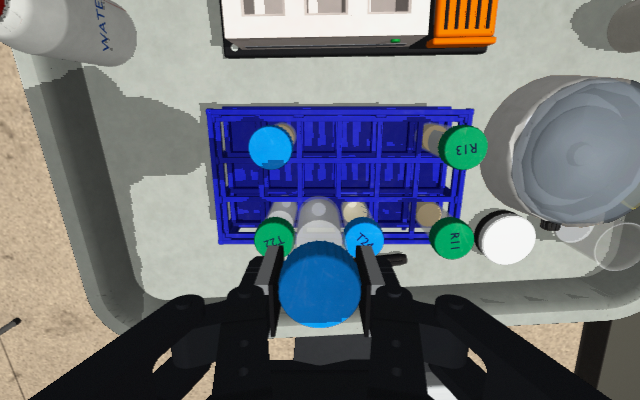

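View pics/t3.png

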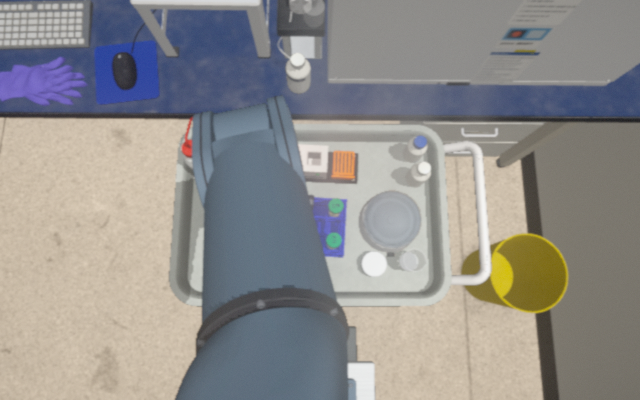

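```bash
python3 - <<'E'
from h import *
im=cv2.imread('pics/w3.png'); 
cv2.imwrite('pics/w3b.png',cv2.resize(im[95:255,200:480],None,fx=2.8,fy=2.8,interpolation=cv2.INTER_CUBIC))
E
```

```text
(no output)
```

View pics/w3b.png

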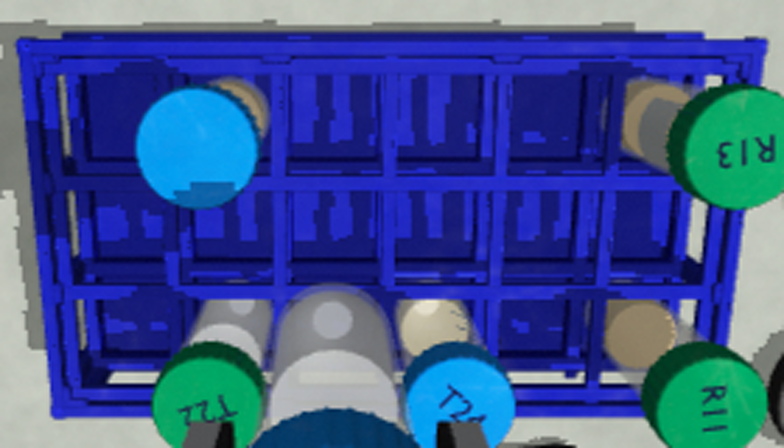

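```bash
cat >> h.py <<'E'
def rackfit(d,L,loc,k,o,show=True):
    w=[onplane(d,u/k+o[0],v/k+o[1],.06)[:2] for u,v in L]
    th,t,Rm,res=rigid(np.array(loc)/1e3,w); 
    print('rack',np.degrees(th).round(2),t.round(4),(res*1e3).round(1).tolist())
    if show:
        for x in(93.75,56.25,18.75,-18.75,-56.25,-93.75): print(x,[(Rm@[x/1e3,y/1e3]+t).round(4).tolist() for y in(-38.5,0,38.5)])
    return th,t,Rm
E
python3 - <<'E'
from h import *
d=snap('wrist')
rackfit(d,[(283,184),(390,184),(500,184),(607,184),(280,292),(388,292),(500,292),(605,292),(20,42),(766,42)],[(37.5,-19.25),(0,-19.25),(-37.5,-19.25),(-75,-19.25),(37.5,19.25),(0,19.25),(-37.5,19.25),(-75,19.25),(122.5,-68),(-122.5,-68)],2.8,(200,95))
E
```

```text
rack 86.41 [0.4686 0.0296] [[0.4, -1.2], [0.4, 0.1], [0.3, 0.5], [0.3, 1.9], [0.9, 0.5], [0.8, 0.2], [0.6, -1.4], [0.6, -0.6], [-1.9, -1.9], [-2.3, 1.9]]
93.75 [[0.5129, 0.1207], [0.4745, 0.1231], [0.436, 0.1255]]
56.25 [[0.5105, 0.0833], [0.4721, 0.0857], [0.4337, 0.0881]]
18.75 [[0.5082, 0.0459], [0.4698, 0.0483], [0.4313, 0.0507]]
-18.75 [[0.5058, 0.0084], [0.4674, 0.0108], [0.429, 0.0133]]
-56.25 [[0.5035, -0.029], [0.4651, -0.0266], [0.4266, -0.0242]]
-93.75 [[0.5011, -0.0664], [0.4627, -0.064], [0.4243, -0.0616]]
```

Call:
apply_moves(steps=[[[-1,0,30,0],[0,0,30,0],[0,0,20,0],[0,0,10,0],[0,0,10,0],[0,0,10,0],[0,0,10,0]]])

```text
time_s: 7.4
position: [0.4698, 0.0488, 0.2825]
orientation: [-0.0, 0.999, -0.033, 0.001]
contact_force: [0.9, -0.2, 0.4]
grip_width: 0.0337
```

Call:
apply_moves(steps=[[[0,0,7,0],[0,0,5,0],[0,0,4,0],[0,0,1,0],[0,0,0,0]]])

```text
time_s: 7.9
position: [0.4695, 0.0488, 0.2657]
orientation: [-0.0, 0.999, -0.033, 0.0]
contact_force: [2.1, 0.3, -1.6]
grip_width: 0.0333
```

Call:
apply_moves(steps=[[[0,0,1,0],[0,0,1,0],[0,0,0,0]]])

```text
time_s: 8.2
position: [0.4695, 0.0488, 0.2639]
orientation: [-0.0, 0.999, -0.033, 0.0]
contact_force: [1.6, 0.6, 1.3]
grip_width: 0.0334
```

Call:
apply_moves(steps=[[[0,0,0,0],[0,0,0,0],[0,0,0,0]]], grip=50)

```text
time_s: 8.5
position: [0.4691, 0.0487, 0.2636]
orientation: [0.0, 0.999, -0.032, -0.0]
contact_force: [-0.8, 0.7, 0.3]
grip_width: 0.0499
```

Call:
apply_moves(steps=[[[0,0,-20,0],[0,0,-30,0],[0,0,-40,0],[0,0,-40,0],[0,0,-10,0],[0,0,0,0],[0,0,0,0]]])

```text
time_s: 9.2
position: [0.469, 0.0487, 0.4028]
orientation: [0.0, 0.999, -0.032, -0.001]
contact_force: [0.8, 0.1, -0.8]
grip_width: 0.0497
```

```bash
python3 - <<'E'
from h import *
d=snap('wrist','w4.png')
for nm,c,st in caps(d,amin=150): print(nm,c.round(1),st,onplane(d,*c,.113).round(4))
plan([0.5015,-0.066,.36],-3.7)
E
```

```text
green [465.3 143.8] [ 444  122   44   44 1545] [ 0.5021 -0.0666  0.113 ]
green [274.7 235.3] [ 254  214   41   43 1299] [0.4358 0.0886 0.113 ]
green [453.6 235.8] [ 434  214   41   42 1279] [ 0.4254 -0.0614  0.113 ]
blue [269.6 144.3] [ 248  123   45   44 1530] [0.5118 0.0846 0.113 ]
blue [320.8 194.6] [ 300  175   43   40 1325] [0.4688 0.0477 0.113 ]
blue [363.7 237.1] [ 344  219   41   38 1155] [0.4293 0.014  0.113 ]
orange [464.8  21.7] [ 433    0   65   41 1973] [ 0.5876 -0.0611  0.113 ]
t 9.25 pos [0.4689 0.0486 0.4023] psi -3.73 F [-1.   0.2 -0.1] w 0.0498
3
[[13.0, 37.0, 14.0, np.float64(-0.0)], [14.0, 38.0, 14.0, np.float64(-0.0)], [13.0, 37.3, 14.3, np.float64(-0.0)]]
```

View pics/w4.png

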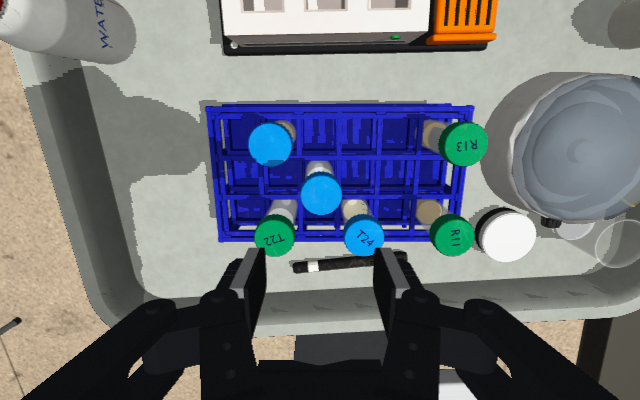

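Call:
apply_moves(steps=[[[13,37,14,0],[14,38,14,0],[14,38,14,0],[0,0,30,0],[0,0,30,0],[0,0,20,0],[0,0,0,0],[0,0,0,0]]], grip=52)

```text
time_s: 10.05
position: [0.5027, -0.0666, 0.2809]
orientation: [-0.0, 0.999, -0.032, -0.001]
contact_force: [0.3, 0.1, 0.1]
grip_width: 0.052
```

```bash
python3 - <<'E'
from h import *
plan([0.502,-0.0663,.263],-3.7)
E
```

```text
t 10.05 pos [ 0.5027 -0.0666  0.2809] psi -3.72 F [0.3 0.1 0.1] w 0.052
1
[[-0.7, -0.3, 17.9, np.float64(-0.0)]]
```

Call:
apply_moves(steps=[[[-0.5,0,9,0],[0,0,8,0],[0,0,0,0]]])

```text
time_s: 10.35
position: [0.5022, -0.0665, 0.2641]
orientation: [-0.0, 0.999, -0.032, -0.0]
contact_force: [-0.5, 0.6, 0.1]
grip_width: 0.0521
```

Call:
apply_moves(steps=[[[0,0,0,0],[0,0,0,0],[0,0,0,0],[0,0,0,0]]], grip=20)

```text
time_s: 10.75
position: [0.5025, -0.0667, 0.265]
orientation: [0.0, 0.999, -0.033, 0.0]
contact_force: [-0.4, -0.6, 1.8]
grip_width: 0.0334
```

Call:
apply_moves(steps=[[[0,0,-15,0],[0,0,-20,0],[0,0,-35,0],[0,0,-40,0],[0,0,-30,0],[0,0,0,0]]])

```text
time_s: 11.35
position: [0.5032, -0.0668, 0.4087]
orientation: [0.0, 0.999, -0.033, 0.004]
contact_force: [0.4, -0.4, 0.2]
grip_width: 0.0333
```

```bash
python3 - <<'E'
from h import *
plan([0.6285,0.0837,.41],87)
E
```

```text
t 11.35 pos [ 0.5032 -0.0668  0.4087] psi -3.74 F [ 0.4 -0.4  0.2] w 0.0333
11
[[10.0, -14.0, -0.0, np.float64(-8.2)], [13.0, -13.0, -0.0, np.float64(-8.3)], [14.0, -11.0, -0.0, np.float64(-8.2)], [16.0, -9.0, -0.0, np.float64(-8.3)], [16.0, -6.0, -1.0, np.float64(-8.2)], [18.0, -4.0, 0.0, np.float64(-8.3)], [17.0, -1.0, 0.0, np.float64(-8.2)], [18.0, 1.0, 0.0, np.float64(-8.3)], [18.0, 4.0, -0.0, np.float64(-8.2)], [16.0, 6.0, -0.0, np.float64(-8.3)], [16.0, 8.2, -0.3, np.float64(-8.2)]]
```

Call:
apply_moves(steps=[[[10,-14,0,-8.2],[13,-13,0,-8.3],[14,-11,0,-8.2],[16,-9,0,-8.3],[16,-6,-1,-8.2],[18,-4,0,-8.3],[17,-1,0,-8.2],[18,1,0,-8.3],[18,4,0,-8.2],[16,6,0,-8.3],[16,8,0,-8.2],[0,0,0,0]]])

```text
time_s: 12.55
position: [0.628, 0.0859, 0.4043]
orientation: [-0.001, 0.724, 0.69, 0.0]
contact_force: [-0.1, 1.2, -0.6]
grip_width: 0.0335
```

Call:
apply_moves(steps=[[[0,0,0,0],[0,0,0,0]]])

```text
time_s: 12.75
position: [0.6271, 0.083, 0.4052]
orientation: [-0.0, 0.727, 0.687, -0.001]
contact_force: [-0.3, 0.3, -0.5]
grip_width: 0.033
```

```bash
python3 - <<'E'
from h import *
d=snap('wrist','w5.png')
for nm,c,st in caps(d,amin=150): print(nm,c.round(1),st,onplane(d,*c,.113).round(4))
plan([0.6285,0.0837,.41],87)
cv2.imwrite('pics/w5b.png',cv2.resize(d['color'][120:400,200:440],None,fx=2,fy=2))
E
```

```text
green [ 87.3 198.3] [  62  177   51   44 1682] [0.4364 0.0902 0.113 ]
green [319.2 283.1] [ 279  240   82   86 5617] [0.622  0.0009 0.113 ]
green [109.7 338. ] [ 97 329  30  23 215] [ 0.422  -0.0461  0.113 ]
blue [178.3 199.5] [ 157  178   42   43 1408] [0.5109 0.085  0.113 ]
blue [137.2 242.3] [ 116  222   43   42 1348] [0.469  0.0491 0.113 ]
blue [100.6 280.1] [  81  259   42   41 1158] [0.4287 0.015  0.113 ]
orange [318.4 331.9] [291 315  59  29 777] [ 0.6183 -0.0504  0.113 ]
t 12.8 pos [0.6271 0.083  0.4055] psi 86.8 F [ 0.6 -0.5 -0.1] w 0.0334
1
[[0.8, 1.3, -4.5, np.float64(-0.2)]]
```

View pics/w5.png

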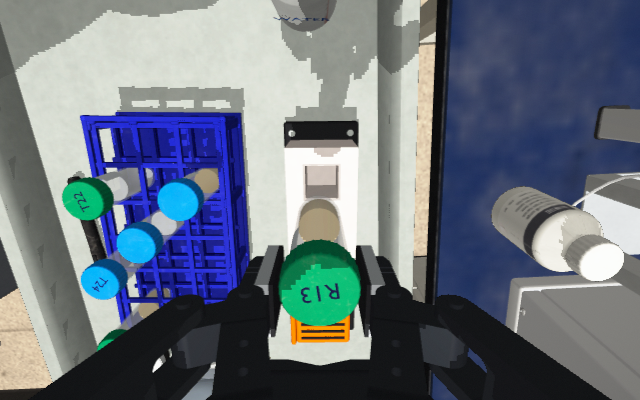

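```bash
python3 - <<'E'
from h import *
d=snap('wrist')
cv2.imwrite('pics/w5c.png',cv2.resize(d['color'][115:215,270:375],None,fx=5,fy=5,interpolation=cv2.INTER_CUBIC))
print(onplane(d,321.5,181,.076))
E
```

```text
[0.62901738 0.08487373 0.076     ]
```

View pics/w5c.png

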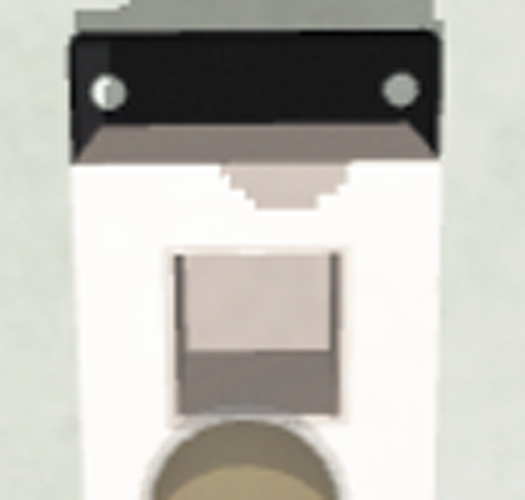

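Call:
apply_moves(steps=[[[1.5,1.7,25,0],[0,0,25,0],[0,0,15,0],[0,0,10,0],[0,0,10,0],[0,0,10,0],[0,0,10,0]]])

```text
time_s: 13.55
position: [0.6294, 0.0852, 0.3005]
orientation: [0.0, 0.726, 0.688, 0.0]
contact_force: [0.2, -0.8, -0.4]
grip_width: 0.0334
```

Call:
apply_moves(steps=[[[0,0,7,0],[0,0,5,0],[0,0,4,0],[0,0,0,0]]])

```text
time_s: 13.95
position: [0.6292, 0.0853, 0.2843]
orientation: [-0.0, 0.726, 0.688, -0.0]
contact_force: [0.0, -0.7, -0.6]
grip_width: 0.0335
```

Clean entry. Down last 1.5 mm, release, rise, look at the rack.

Call:
apply_moves(steps=[[[0,0,1.5,0],[0,0,0,0]]])

```text
time_s: 14.15
position: [0.6294, 0.0853, 0.2833]
orientation: [0.0, 0.726, 0.688, 0.0]
contact_force: [0.2, -0.2, -0.2]
grip_width: 0.0332
```

Call:
apply_moves(steps=[[[0,0,0,0],[0,0,0,0],[0,0,0,0]]], grip=52)

```text
time_s: 14.45
position: [0.6293, 0.0855, 0.2834]
orientation: [0.0, 0.725, 0.688, 0.0]
contact_force: [0.0, -0.8, -1.2]
grip_width: 0.0521
```

Call:
apply_moves(steps=[[[0,0,-20,0],[0,0,-35,0],[0,0,-40,0],[0,0,-20,0],[0,0,0,0]]])

```text
time_s: 14.95
position: [0.6299, 0.0858, 0.4019]
orientation: [0.002, 0.726, 0.688, 0.003]
contact_force: [0.5, -0.2, -0.8]
grip_width: 0.0519
```

```bash
python3 - <<'E'
from h import *
plan([0.44,-0.06,.40],-3.7)
E
```

```text
t 14.95 pos [0.6299 0.0858 0.4019] psi 86.96 F [ 0.5 -0.2 -0.8] w 0.0519
11
[[-14.0, -17.0, 0.0, np.float64(8.2)], [-16.0, -14.0, 0.0, np.float64(8.3)], [-19.0, -12.0, 1.0, np.float64(8.2)], [-19.0, -9.0, -0.0, np.float64(8.3)], [-21.0, -6.0, -0.0, np.float64(8.2)], [-22.0, -3.0, 0.0, np.float64(8.3)], [-22.0, 0.0, 0.0, np.float64(8.2)], [-21.0, 3.0, 0.0, np.float64(8.2)], [-21.0, 6.0, 1.0, np.float64(8.3)], [-20.0, 9.0, -0.0, np.float64(8.2)], [-17.9, 12.1, -0.1, np.float64(8.3)]]
```

Call:
apply_moves(steps=[[[-14,-17,0,8.2],[-16,-14,0,8.3],[-19,-12,1,8.2],[-19,-9,0,8.3],[-21,-6,0,8.2],[-22,-3,0,8.3],[-22,0,0,8.2],[-21,3,0,8.2],[-21,6,1,8.3],[-20,9,0,8.2],[-18,12,0,8.3],[0,0,0,0]]])

```text
time_s: 16.15
position: [0.4371, -0.062, 0.3956]
orientation: [0.0, 0.999, -0.036, -0.001]
contact_force: [0.1, -0.2, -0.1]
grip_width: 0.0523
```

Call:
apply_moves(steps=[[[0,0,0,0],[0,0,0,0]]])

```text
time_s: 16.35
position: [0.4398, -0.0599, 0.396]
orientation: [-0.0, 1.0, -0.031, 0.0]
contact_force: [0.7, -0.5, 0.5]
grip_width: 0.052
```

```bash
python3 - <<'E'
from h import *
d=snap('wrist','w6.png')
for nm,c,st in caps(d,amin=150): print(nm,c.round(1),st,onplane(d,*c,.113).round(4))
plan([0.425,-0.0613,.263],-3.7)
E
```

```text
green [133.6 215. ] [ 112  193   50   43 1387] [0.4345 0.0904 0.113 ]
green [321.7 213.6] [ 301  192   42   44 1439] [ 0.4261 -0.0606  0.113 ]
blue [116.4 114.5] [  93   92   51   47 1750] [0.5126 0.0854 0.113 ]
blue [176.2 169.4] [ 155  148   44   43 1456] [0.4692 0.0492 0.113 ]
blue [228.6 215. ] [ 207  196   45   40 1386] [0.4297 0.0142 0.113 ]
orange [339.8   5.4] [308   0  66  12 731] [ 0.5733 -0.0818  0.113 ]
t 16.4 pos [ 0.4399 -0.0598  0.396 ] psi -3.59 F [0.7 0.6 0.5] w 0.0522
3
[[-5.0, 1.0, 44.0, np.float64(0.0)], [-5.0, 1.0, 45.0, np.float64(0.1)], [-4.8, 0.4, 44.0, np.float64(0.0)]]
```

View pics/w6.png

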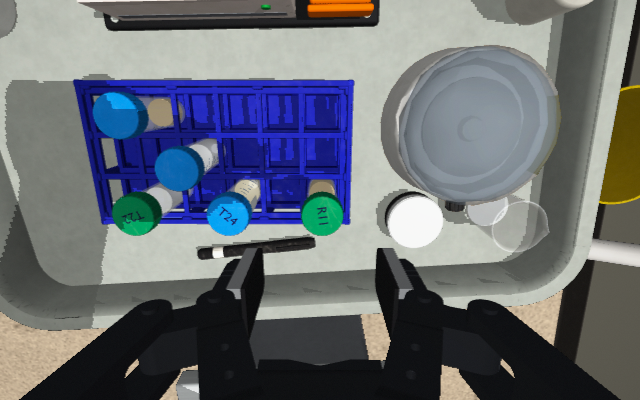

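Call:
apply_moves(steps=[[[-5,0.5,30,0],[-5,0.5,35,0],[-4,0,35,0],[0,0,20,0],[0,0,12,0],[0,0,0,0],[0,0,0,0]]])

```text
time_s: 17.1
position: [0.4257, -0.0602, 0.2642]
orientation: [-0.0, 0.999, -0.032, -0.0]
contact_force: [-0.4, 0.4, 0.5]
grip_width: 0.0521
```

Call:
apply_moves(steps=[[[0,0,0,0],[0,0,0,0],[0,0,0,0],[0,0,0,0]]], grip=20)

```text
time_s: 17.5
position: [0.4256, -0.0603, 0.2648]
orientation: [-0.0, 0.999, -0.032, 0.001]
contact_force: [0.4, 2.2, 6.9]
grip_width: 0.0333
```

Call:
apply_moves(steps=[[[0,0,-15,0],[0,0,-20,0],[0,0,-35,0],[0,0,-40,0],[0,0,-30,0],[0,0,0,0]]])

```text
time_s: 18.1
position: [0.4259, -0.0607, 0.4078]
orientation: [0.0, 0.999, -0.033, 0.003]
contact_force: [0.1, -0.3, -0.5]
grip_width: 0.0334
```

```bash
python3 - <<'E'
from h import *
plan([0.6265,0.0345,.405],87)
E
```

```text
t 18.1 pos [ 0.4259 -0.0607  0.4078] psi -3.75 F [ 0.1 -0.3 -0.5] w 0.0334
11
[[18.0, -10.0, 0.0, np.float64(-8.3)], [18.0, -7.0, 1.0, np.float64(-8.2)], [20.0, -4.0, -0.0, np.float64(-8.3)], [20.0, -2.0, 0.0, np.float64(-8.2)], [20.0, 2.0, 0.0, np.float64(-8.3)], [20.0, 4.0, 1.0, np.float64(-8.2)], [19.0, 7.0, -0.0, np.float64(-8.3)], [18.0, 10.0, 0.0, np.float64(-8.2)], [16.0, 12.0, 0.0, np.float64(-8.3)], [14.0, 14.0, 1.0, np.float64(-8.2)], [12.4, 16.3, -0.2, np.float64(-8.3)]]
```

Call:
apply_moves(steps=[[[18,-10,0,-8.3],[18,-7,1,-8.2],[20,-4,0,-8.3],[20,-2,0,-8.2],[20,2,0,-8.3],[20,4,1,-8.2],[19,7,0,-8.3],[18,10,0,-8.2],[16,12,0,-8.3],[14,14,1,-8.2],[12,16,0,-8.3],[0,0,0,0]]])

```text
time_s: 19.3
position: [0.6267, 0.0354, 0.3995]
orientation: [-0.001, 0.723, 0.691, 0.0]
contact_force: [0.4, -0.3, -0.3]
grip_width: 0.0333
```

Call:
apply_moves(steps=[[[0,0,0,0],[0,0,0,0]]])

```text
time_s: 19.5
position: [0.6248, 0.0339, 0.4006]
orientation: [-0.0, 0.726, 0.688, -0.001]
contact_force: [0.3, 0.1, 0.1]
grip_width: 0.0336
```

```bash
python3 - <<'E'
from h import *
d=snap('wrist','w7.png')
for nm,c,st in caps(d,amin=150): print(nm,c.round(1),st,onplane(d,*c,.131).round(4))
plan([0.6265,0.0345,.405],87)
E
```

```text
green [323.1 132.3] [ 300  108   47   49 1775] [0.6299 0.0854 0.131 ]
green [ 70.  138.4] [  43  116   55   46 2010] [0.45  0.091 0.131]
green [319.2 283.5] [ 279  240   82   87 5602] [ 0.6206 -0.035   0.131 ]
blue [168.2 139.4] [ 144  117   50   46 1735] [0.5196 0.0865 0.131 ]
blue [124.4 187.7] [ 101  166   49   45 1601] [0.4805 0.0531 0.131 ]
blue [ 86.9 228.9] [  64  208   47   43 1494] [0.4442 0.0221 0.131 ]
t 19.55 pos [0.6248 0.0339 0.4009] psi 86.96 F [ 0.3 -0.1 -0.1] w 0.0334
1
[[0.7, 1.6, -4.1, np.float64(-0.0)]]
```

View pics/w7.png

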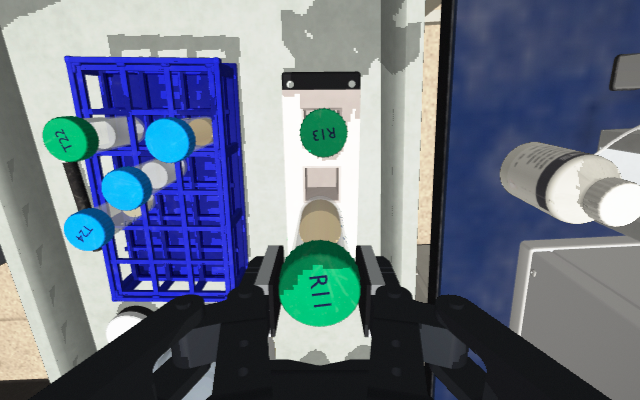

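Call:
apply_moves(steps=[[[0.7,1.6,20,0],[0,0,25,0],[0,0,15,0],[0,0,10,0],[0,0,10,0],[0,0,10,0],[0,0,10,0]]])

```text
time_s: 20.25
position: [0.6269, 0.0351, 0.3009]
orientation: [0.0, 0.725, 0.689, 0.0]
contact_force: [-0.7, 0.1, -0.3]
grip_width: 0.0334
```

Call:
apply_moves(steps=[[[0,0,7,0],[0,0,5,0],[0,0,4,0],[0,0,1,0],[0,0,0,0]]])

```text
time_s: 20.75
position: [0.627, 0.035, 0.2842]
orientation: [-0.0, 0.725, 0.689, -0.0]
contact_force: [-0.6, 0.7, -1.7]
grip_width: 0.0334
```

Call:
apply_moves(steps=[[[0,0,1,0],[0,0,0,0]]])

```text
time_s: 20.95
position: [0.627, 0.035, 0.2833]
orientation: [0.0, 0.725, 0.689, 0.0]
contact_force: [-1.0, 0.0, -0.2]
grip_width: 0.0334
```

Call:
apply_moves(steps=[[[0,0,0,0],[0,0,0,0],[0,0,0,0]]], grip=52)

```text
time_s: 21.25
position: [0.6272, 0.035, 0.2834]
orientation: [0.0, 0.725, 0.689, 0.0]
contact_force: [-0.3, -0.8, 0.5]
grip_width: 0.0518
```

Call:
apply_moves(steps=[[[0,0,-20,0],[0,0,-35,0],[0,0,-40,0],[0,0,-20,0],[0,0,0,0]]])

```text
time_s: 21.75
position: [0.6278, 0.0354, 0.4019]
orientation: [0.002, 0.725, 0.689, 0.003]
contact_force: [0.7, 1.9, 0.6]
grip_width: 0.0522
```

```bash
python3 - <<'E'
from h import *
plan([0.44,0.09,.40],-3.7)
E
```

```text
t 21.75 pos [0.6278 0.0354 0.4019] psi 87.06 F [0.7 1.9 0.6] w 0.0522
11
[[4.0, -17.0, 0.0, np.float64(8.3)], [2.0, -18.0, 0.0, np.float64(8.2)], [-1.0, -18.0, 1.0, np.float64(8.3)], [-4.0, -17.0, -0.0, np.float64(8.2)], [-6.0, -17.0, -0.0, np.float64(8.3)], [-8.0, -16.0, 0.0, np.float64(8.2)], [-11.0, -14.0, 0.0, np.float64(8.3)], [-12.0, -13.0, 0.0, np.float64(8.2)], [-14.0, -10.0, 1.0, np.float64(8.3)], [-16.0, -9.0, -0.0, np.float64(8.2)], [-16.4, -6.2, -0.1, np.float64(8.3)]]
```

Call:
apply_moves(steps=[[[4,-17,0,8.3],[2,-18,0,8.2],[-1,-18,1,8.3],[-4,-17,0,8.2],[-6,-17,0,8.3],[-8,-16,0,8.2],[-11,-14,0,8.3],[-12,-13,0,8.2],[-14,-10,1,8.3],[-16,-9,0,8.2],[-16,-6,0,8.3],[0,0,0,0]]])

```text
time_s: 22.95
position: [0.4379, 0.0899, 0.3957]
orientation: [0.0, 0.999, -0.033, -0.001]
contact_force: [0.1, -0.4, 0.4]
grip_width: 0.052
```

Call:
apply_moves(steps=[[[0,0,0,0],[0,0,0,0]]])

```text
time_s: 23.15
position: [0.4404, 0.0892, 0.396]
orientation: [0.0, 1.0, -0.031, 0.0]
contact_force: [0.3, -0.4, -0.3]
grip_width: 0.052
```

```bash
python3 - <<'E'
from h import *
d=snap('wrist','w8.png')
for nm,c,st in caps(d,amin=150): print(nm,c.round(1),st,onplane(d,*c,.113).round(4))
plan([0.434,0.0895,.263],-3.7)
E
```

```text
green [320.2 203.3] [ 299  181   43   45 1464] [0.4354 0.089  0.113 ]
blue [320.4 102.8] [ 297   79   47   49 1762] [0.5119 0.0841 0.113 ]
blue [372.  157.7] [ 350  135   45   46 1571] [0.4693 0.0473 0.113 ]
blue [415.7 204.6] [ 394  183   44   43 1373] [0.4295 0.0133 0.113 ]
t 23.2 pos [0.4404 0.0891 0.396 ] psi -3.63 F [0.4 0.6 0.2] w 0.0519
3
[[-2.0, 0.0, 44.0, np.float64(0.0)], [-2.0, 0.0, 45.0, np.float64(0.0)], [-2.4, 0.1, 44.0, np.float64(0.1)]]
```

View pics/w8.png

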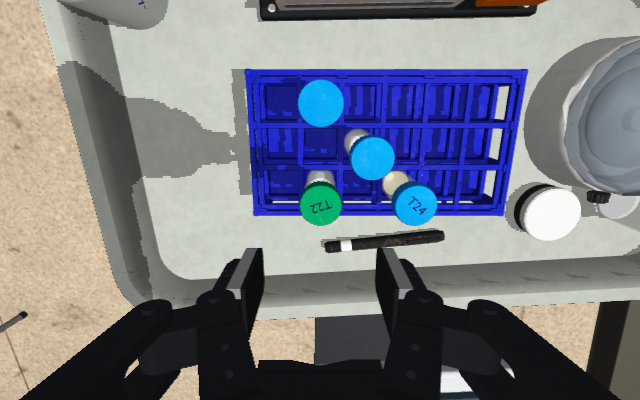

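Call:
apply_moves(steps=[[[-2,0,30,0],[-2,0,35,0],[-1,0,35,0],[0,0,20,0],[0,0,12,0],[0,0,0,0],[0,0,0,0]]])

```text
time_s: 23.9
position: [0.4352, 0.0896, 0.2642]
orientation: [0.0, 0.999, -0.032, -0.0]
contact_force: [0.2, -0.5, 1.2]
grip_width: 0.052
```

Call:
apply_moves(steps=[[[0,0,0,0],[0,0,0,0],[0,0,0,0],[0,0,0,0]]], grip=20)

```text
time_s: 24.3
position: [0.4351, 0.0898, 0.2649]
orientation: [-0.0, 0.999, -0.033, 0.001]
contact_force: [1.0, -0.7, 6.6]
grip_width: 0.0334
```

Call:
apply_moves(steps=[[[0,0,-15,0],[0,0,-20,0],[0,0,-35,0],[0,0,-40,0],[0,0,-30,0],[0,0,0,0]]])

```text
time_s: 24.9
position: [0.4353, 0.09, 0.4078]
orientation: [-0.001, 0.999, -0.033, 0.003]
contact_force: [0.1, 0.6, -0.6]
grip_width: 0.0333
```

```bash
python3 - <<'E'
from h import *
plan([0.6243,-0.0157,.415],87)
E
```

```text
t 24.9 pos [0.4353 0.09   0.4078] psi -3.74 F [ 0.1  0.6 -0.6] w 0.0333
11
[[18.0, 8.0, -1.0, np.float64(-8.2)], [16.0, 11.0, -0.0, np.float64(-8.3)], [15.0, 14.0, -1.0, np.float64(-8.2)], [12.0, 15.0, -1.0, np.float64(-8.3)], [11.0, 16.0, -0.0, np.float64(-8.2)], [7.0, 18.0, -1.0, np.float64(-8.3)], [5.0, 20.0, -1.0, np.float64(-8.2)], [3.0, 19.0, -0.0, np.float64(-8.3)], [-1.0, 20.0, -1.0, np.float64(-8.2)], [-3.0, 19.0, -1.0, np.float64(-8.3)], [-6.1, 19.0, -0.2, np.float64(-8.2)]]
```

Call:
apply_moves(steps=[[[18,8,-1,-8.2],[16,11,0,-8.3],[15,14,-1,-8.2],[12,15,-1,-8.3],[11,16,0,-8.2],[7,18,-1,-8.3],[5,20,-1,-8.2],[3,19,0,-8.3],[-1,20,-1,-8.2],[-3,19,-1,-8.3],[-6,19,0,-8.2],[0,0,0,0]]])

```text
time_s: 26.1
position: [0.6251, -0.0179, 0.4094]
orientation: [-0.0, 0.725, 0.689, -0.001]
contact_force: [0.9, 0.7, -1.1]
grip_width: 0.0337
```

Call:
apply_moves(steps=[[[0,0,0,0],[0,0,0,0]]])

```text
time_s: 26.3
position: [0.6231, -0.0153, 0.4106]
orientation: [-0.001, 0.726, 0.688, -0.0]
contact_force: [-0.4, 0.3, -0.2]
grip_width: 0.0335
```

```bash
python3 - <<'E'
from h import *
d=snap('wrist','w9.png')
for nm,c,st in caps(d,amin=150): print(nm,c.round(1),st,onplane(d,*c,.131).round(4))
plan([0.6243,-0.0157,.405],87)
E
```

```text
green [321.7  58.6] [ 298   33   49   53 1983] [0.6299 0.0858 0.131 ]
green [320.9 133.1] [ 299  110   45   47 1624] [0.6267 0.0351 0.131 ]
green [319.2 283.6] [ 279  240   82   87 5623] [ 0.6185 -0.09    0.131 ]
blue [163.3  72.6] [ 140   48   47   50 1797] [0.5185 0.0828 0.131 ]
blue [118.  125.2] [  96  103   45   45 1552] [0.4785 0.0489 0.131 ]
blue [ 79.5 170.5] [  59  150   43   41 1354] [0.4415 0.0172 0.131 ]
orange [291.  231.7] [286 218  14  36 264] [ 0.5985 -0.0416  0.131 ]
orange [346.5 232.6] [341 219  10  34 201] [ 0.6431 -0.0449  0.131 ]
t 26.35 pos [ 0.6231 -0.0152  0.411 ] psi 86.95 F [ 0.5 -0.1 -0.3] w 0.0332
1
[[-0.5, 1.2, 6.0, np.float64(-0.1)]]
```

View pics/w9.png

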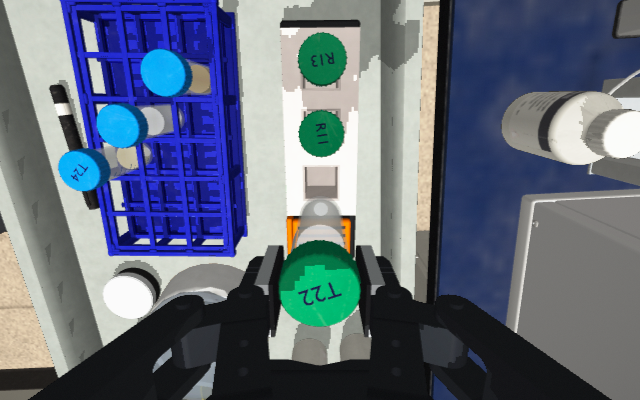

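Call:
apply_moves(steps=[[[-0.5,1.2,25,0],[0,0,30,0],[0,0,15,0],[0,0,10,0],[0,0,10,0],[0,0,10,0],[0,0,10,0]]])

```text
time_s: 27.05
position: [0.6247, -0.0162, 0.301]
orientation: [-0.0, 0.726, 0.688, -0.0]
contact_force: [-2.8, -0.2, 0.3]
grip_width: 0.0337
```

Call:
apply_moves(steps=[[[0,0,7,0],[0,0,5,0],[0,0,4,0],[0,0,1,0],[0,0,0,0]]])

```text
time_s: 27.55
position: [0.6248, -0.0165, 0.284]
orientation: [-0.0, 0.726, 0.688, -0.0]
contact_force: [-2.4, 1.4, -2.5]
grip_width: 0.0334
```

Call:
apply_moves(steps=[[[0,0,1,0],[0,0,0,0]]])

```text
time_s: 27.75
position: [0.6248, -0.0164, 0.2833]
orientation: [-0.0, 0.726, 0.688, -0.0]
contact_force: [-4.0, 0.5, 1.1]
grip_width: 0.0335
```

Call:
apply_moves(steps=[[[0,0,0,0],[0,0,0,0],[0,0,0,0]]], grip=52)

```text
time_s: 28.05
position: [0.6254, -0.0164, 0.2835]
orientation: [0.0, 0.726, 0.688, 0.001]
contact_force: [0.6, -0.5, -0.8]
grip_width: 0.052
```

Call:
apply_moves(steps=[[[0,0,-20,0],[0,0,-35,0],[0,0,-40,0],[0,0,-20,0],[0,0,0,0],[0,0,0,0]]])

```text
time_s: 28.65
position: [0.6249, -0.0165, 0.3984]
orientation: [0.0, 0.726, 0.688, 0.0]
contact_force: [0.3, -0.1, -0.4]
grip_width: 0.0521
```

```bash
python3 - <<'E'
from h import *
d=snap('wrist','w10.png')
for nm,c,st in caps(d,amin=150): print(nm,c.round(1),st,onplane(d,*c,.131).round(4),onplane(d,*c,.053).round(4))
plan([0.6195,-0.088,.30],87)
E
```

```text
green [318.2  54.2] [ 293   27   51   57 2214] [0.6299 0.086  0.131 ] [0.6303 0.0954 0.053 ]
green [317.4 133.3] [ 294  109   48   49 1825] [0.6266 0.0349 0.131 ] [0.6258 0.0276 0.053 ]
green [318.4 202.6] [ 296  179   45   47 1656] [ 0.6245 -0.0159  0.131 ] [ 0.623 -0.04   0.053]
blue [151.3  69.2] [ 127   43   49   53 1976] [0.5188 0.0828 0.131 ] [0.4825 0.0912 0.053 ]
blue [104.2 124.8] [  81  102   47   47 1684] [0.4788 0.0488 0.131 ] [0.4295 0.046  0.053 ]
blue [ 64.3 172. ] [  42  151   46   43 1484] [0.442  0.0173 0.131 ] [0.3805 0.0041 0.053 ]
orange [316.5 244.2] [ 283  221   66   50 1446] [ 0.6212 -0.0495  0.131 ] [ 0.6187 -0.0846  0.053 ]
t 28.7 pos [ 0.6247 -0.0165  0.3975] psi 86.97 F [-0.2  0.2  0.2] w 0.0522
3
[[-24.0, -0.0, 33.0, np.float64(-0.0)], [-24.0, -1.0, 32.0, np.float64(-0.0)], [-23.6, -0.4, 32.5, np.float64(-0.0)]]
```

View pics/w10.png

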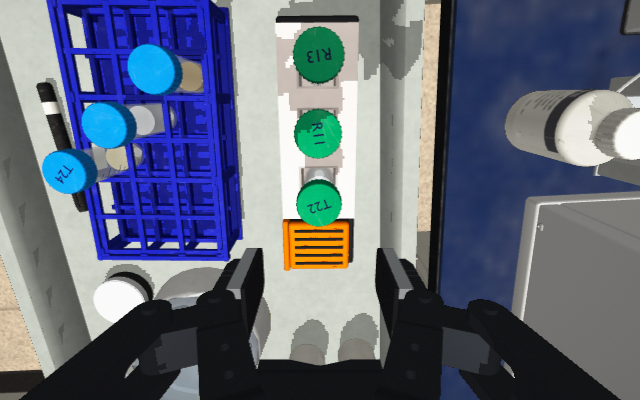

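Call:
apply_moves(steps=[[[-25,0,32,0],[-25,-1,32,0],[-25,-1,32,0],[0,0,0,0],[0,0,0,0],[0,0,0,0]]], grip=0)

```text
time_s: 29.3
position: [0.6193, -0.09, 0.3024]
orientation: [-0.0, 0.725, 0.689, 0.001]
contact_force: [0.0, 0.5, -0.5]
grip_width: -0.0004
```

```bash
python3 - <<'E'
from h import *
d=snap('scene','s11.png')
plan([0.620,-0.091,.23],87)
cv2.imwrite('pics/s11.png',d['color'])
E
```

```text
t 29.35 pos [ 0.6194 -0.0899  0.3029] psi 87.06 F [-0.2  0.1 -0.6] w 0.0004
2
[[-1.0, 0.0, 36.0, np.float64(0.0)], [-0.1, 0.6, 36.9, np.float64(0.1)]]
```

View pics/s11.png

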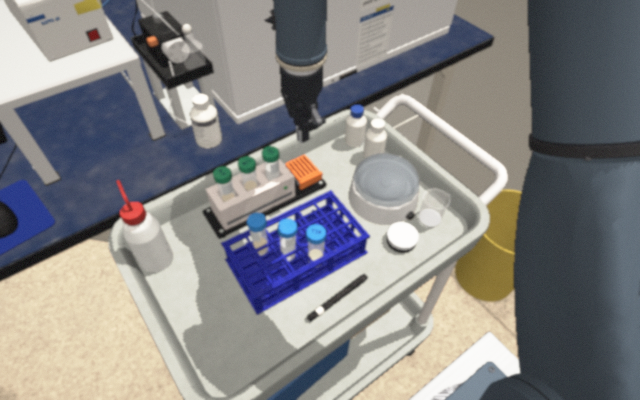

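All upright and clear. Lower to the paddle.

Call:
apply_moves(steps=[[[-1,0,25,0],[0,0,25,0],[0,0,15,0],[0,0,8,0],[0,0,4,0],[0,0,4,0],[0,0,0,0]]])

```text
time_s: 30.05
position: [0.619, -0.0917, 0.2217]
orientation: [0.0, 0.725, 0.688, 0.0]
contact_force: [-3.0, 2.1, 4.7]
grip_width: -0.0
```

Call:
apply_moves(steps=[[[0,0,4,0],[0,0,2,0],[0,0,0,0],[0,0,0,0]]])

```text
time_s: 30.45
position: [0.6191, -0.0918, 0.2163]
orientation: [0.0, 0.726, 0.688, 0.001]
contact_force: [-2.9, 1.5, 7.0]
grip_width: -0.0001
```

Call:
apply_moves(steps=[[[0,0,2,0],[0,0,2,0],[0,0,1,0],[0,0,0,0]]])

```text
time_s: 30.85
position: [0.6191, -0.0917, 0.2134]
orientation: [0.001, 0.726, 0.688, 0.001]
contact_force: [-9.1, 2.1, 27.5]
grip_width: 0.0001
```

Call:
apply_moves(steps=[[[0,0,0,0],[0,0,0,0],[0,0,0,0],[0,0,0,0],[0,0,0,0],[0,0,0,0],[0,0,0,0],[0,0,0,0],[0,0,0,0],[0,0,0,0]]])

```text
time_s: 31.85
position: [0.6191, -0.0917, 0.2134]
orientation: [0.001, 0.726, 0.688, 0.001]
contact_force: [-9.6, 2.4, 27.7]
grip_width: 0.0001
```

Call:
apply_moves(steps=[[[0,0,0,0],[0,0,0,0],[0,0,0,0],[0,0,0,0],[0,0,0,0],[0,0,0,0],[0,0,0,0],[0,0,0,0],[0,0,0,0]]])

```text
time_s: 32.75
position: [0.6191, -0.0917, 0.2133]
orientation: [0.001, 0.726, 0.688, 0.001]
contact_force: [-8.7, 2.7, 27.6]
grip_width: 0.0001
```

Call:
apply_moves(steps=[[[0,0,-12,0],[0,0,-20,0],[0,0,-40,0],[0,0,-40,0],[0,0,-40,0],[0,0,-35,0],[0,0,0,0],[0,0,0,0]]])

```text
time_s: 33.55
position: [0.619, -0.0924, 0.3985]
orientation: [0.001, 0.726, 0.688, 0.001]
contact_force: [-1.5, -0.2, -0.4]
grip_width: -0.0
```

```bash
python3 - <<'E'
from h import *
d=snap('wrist','w12.png')
for nm,c,st in caps(d,amin=150): print(nm,c.round(1),st,onplane(d,*c,.131).round(4),onplane(d,*c,.053).round(4))
plan([0.6245,-0.0162,.37],87)
E
```

```text
green [319.3  17.1] [ 293    0   54   40 1782] [0.6264 0.0317 0.131 ] [0.6276 0.0483 0.053 ]
green [320.6  95.7] [ 296   70   50   52 1967] [ 0.6247 -0.0162  0.131 ] [ 0.6252 -0.0153  0.053 ]
blue [86.8 17.1] [  60    0   53   41 1658] [0.4786 0.0396 0.131 ] [0.4311 0.0588 0.053 ]
blue [42.7 66.4] [  18   41   54   51 1995] [0.442  0.0124 0.131 ] [0.3825 0.0226 0.053 ]
orange [317.2 170.8] [ 281  146   71   56 2502] [ 0.6195 -0.0678  0.131 ] [ 0.6184 -0.084   0.053 ]
t 33.6 pos [ 0.6187 -0.0924  0.3972] psi 86.95 F [ 0.8  0.2 -0.5] w -0.0003
2
[[38.0, 1.0, 14.0, np.float64(-0.0)], [38.4, 0.7, 13.2, np.float64(-0.0)]]
```

View pics/w12.png

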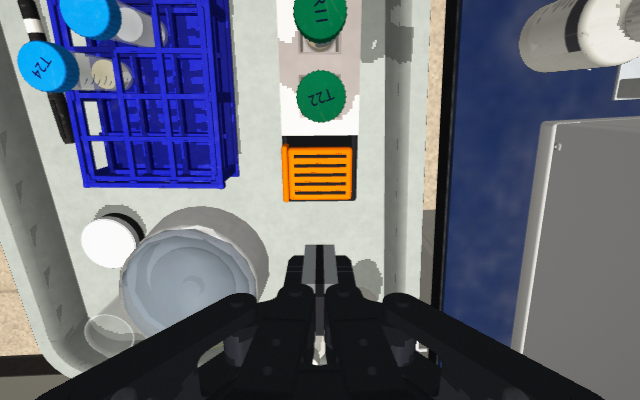

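Call:
apply_moves(steps=[[[38,1,14,0],[38,1,14,0],[0,0,0,0],[0,0,0,0]]], grip=52)

```text
time_s: 34.0
position: [0.6247, -0.0155, 0.3676]
orientation: [-0.001, 0.725, 0.689, -0.001]
contact_force: [-0.2, -0.9, 0.1]
grip_width: 0.0518
```

```bash
python3 - <<'E'
from h import *
d=snap('wrist')
for nm,c,st in caps(d,amin=150): print(nm,c.round(1),onplane(d,*c,.113).round(4),onplane(d,*c,.131).round(4))
plan([0.6245,-0.0162,.281],87)
E
```

```text
green [320.7  48.9] [0.6301 0.0884 0.113 ] [0.6299 0.086  0.131 ]
green [319.5 139.6] [0.6265 0.0329 0.113 ] [0.6266 0.035  0.131 ]
green [320.3 217.8] [ 0.6242 -0.0223  0.113 ] [ 0.6245 -0.0159  0.131 ]
blue [130.6  66.1] [0.5104 0.0846 0.113 ] [0.5198 0.0825 0.131 ]
blue [ 78.6 128.6] [0.4676 0.0483 0.113 ] [0.4805 0.0491 0.131 ]
blue [ 34.1 181.8] [0.4274 0.0142 0.113 ] [0.4435 0.0177 0.131 ]
orange [311.3 259.4] [ 0.6159 -0.0548  0.113 ] [ 0.6169 -0.0457  0.131 ]
t 34.05 pos [ 0.6248 -0.0168  0.3681] psi 86.99 F [-0.2 -0.4  0.3] w 0.0514
2
[[0.0, -0.0, 44.0, np.float64(-0.0)], [0.6, -0.3, 43.1, np.float64(-0.0)]]
```

Call:
apply_moves(steps=[[[0,0,30,0],[0,0,30,0],[0,0,15,0],[0.5,0,10,0],[0,0,0,0],[0,0,0,0]]])

```text
time_s: 34.65
position: [0.6253, -0.0165, 0.2848]
orientation: [0.0, 0.726, 0.688, 0.0]
contact_force: [0.0, -0.4, 0.1]
grip_width: 0.052
```

Call:
apply_moves(steps=[[[0,0,0,0],[0,0,0,0],[0,0,0,0],[0,0,0,0]]], grip=20)

```text
time_s: 35.05
position: [0.6252, -0.0159, 0.2852]
orientation: [0.001, 0.726, 0.688, 0.001]
contact_force: [-1.1, -0.4, 6.4]
grip_width: 0.0334
```

Call:
apply_moves(steps=[[[0,0,-15,0],[0,0,-20,0],[0,0,-30,0],[0,0,-30,0],[0,0,-28,0],[0,0,0,0]]])

```text
time_s: 35.65
position: [0.6257, -0.0156, 0.4115]
orientation: [0.002, 0.726, 0.688, 0.003]
contact_force: [0.3, 0.2, 0.4]
grip_width: 0.0334
```

```bash
python3 - <<'E'
from h import *
plan([0.502,-0.066,.407],-3.7)
E
```

```text
t 35.65 pos [ 0.6257 -0.0156  0.4115] psi 86.96 F [0.3 0.2 0.4] w 0.0334
11
[[-5.0, -11.0, 0.0, np.float64(8.2)], [-7.0, -10.0, 1.0, np.float64(8.3)], [-8.0, -9.0, 0.0, np.float64(8.2)], [-9.0, -8.0, 1.0, np.float64(8.3)], [-11.0, -6.0, 0.0, np.float64(8.2)], [-11.0, -5.0, 0.0, np.float64(8.3)], [-12.0, -3.0, 1.0, np.float64(8.2)], [-12.0, -2.0, 0.0, np.float64(8.2)], [-12.0, 0.0, 1.0, np.float64(8.3)], [-12.0, 2.0, 0.0, np.float64(8.2)], [-11.3, 3.7, 0.5, np.float64(8.3)]]
```

Call:
apply_moves(steps=[[[-5,-11,0,8.2],[-7,-10,1,8.3],[-8,-9,0,8.2],[-9,-8,1,8.3],[-11,-6,0,8.2],[-11,-5,0,8.3],[-12,-3,1,8.2],[-12,-2,0,8.2],[-12,0,1,8.3],[-12,2,0,8.2],[-11,4,0,8.3],[0,0,0,0]]])

```text
time_s: 36.85
position: [0.5004, -0.0672, 0.4028]
orientation: [0.0, 0.999, -0.034, -0.001]
contact_force: [0.6, 0.3, -0.3]
grip_width: 0.0333
```

Call:
apply_moves(steps=[[[0,0,0,0],[0,0,0,0]]])

```text
time_s: 37.05
position: [0.5021, -0.0662, 0.4031]
orientation: [-0.0, 1.0, -0.031, 0.0]
contact_force: [0.0, 0.2, -0.1]
grip_width: 0.0334
```

```bash
python3 - <<'E'
from h import *
d=snap('wrist','w13.png')
for nm,c,st in caps(d,amin=150): print(nm,c.round(1),onplane(d,*c,.113).round(4))
cv2.imwrite('pics/w13b.png',cv2.resize(d['color'][60:240,80:370],None,fx=2.7,fy=2.7,interpolation=cv2.INTER_CUBIC))
plan([0.5015,-0.066,.28],-3.7)
E
```

```text
green [79.6 28.9] [0.634  0.0952 0.113 ]
green [155.7  28.9] [0.6307 0.0417 0.113 ]
green [318.2 285.2] [ 0.4195 -0.0598  0.113 ]
blue [131.1 195.3] [0.5112 0.0865 0.113 ]
blue [186.4 241.2] [0.4684 0.0489 0.113 ]
blue [228.  277.6] [0.4319 0.0186 0.113 ]
orange [336.   49.1] [ 0.6097 -0.0846  0.113 ]
t 37.1 pos [ 0.5021 -0.0663  0.403 ] psi -3.55 F [-0.6 -0.6  0.5] w 0.0334
3
[[-0.0, -0.0, 41.0, np.float64(0.1)], [-0.0, -0.0, 41.0, np.float64(0.0)], [-0.6, -0.2, 41.0, np.float64(0.1)]]
```

View pics/w13.png

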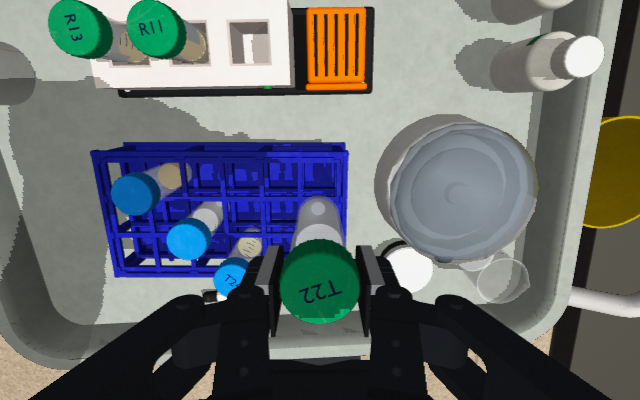

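View pics/w13b.png

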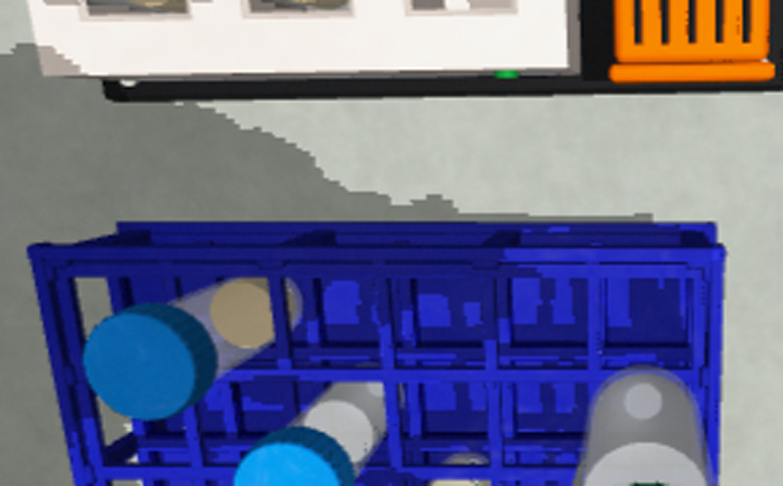

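```bash
python3 - <<'E'
from h import *
d=snap('wrist')
rackfit(d,[(284,376),(392,375),(493,375),(597,374),(32,247),(722,247)],[(37.5,-19.25),(0,-19.25),(-37.5,-19.25),(-75,-19.25),(122.5,-68),(-122.5,-68)],2.7,(80,60))
E
```

```text
rack 86.59 [0.4688 0.0294] [[0.6, 0.7], [0.7, -1.0], [0.7, -0.1], [0.9, -0.4], [-1.2, -2.1], [-1.7, 2.9]]
93.75 [[0.5129, 0.1207], [0.4744, 0.123], [0.436, 0.1253]]
56.25 [[0.5106, 0.0833], [0.4722, 0.0856], [0.4338, 0.0878]]
18.75 [[0.5084, 0.0458], [0.47, 0.0481], [0.4315, 0.0504]]
-18.75 [[0.5062, 0.0084], [0.4677, 0.0107], [0.4293, 0.013]]
-56.25 [[0.5039, -0.029], [0.4655, -0.0267], [0.4271, -0.0245]]
-93.75 [[0.5017, -0.0665], [0.4633, -0.0642], [0.4248, -0.0619]]
```

Call:
apply_moves(steps=[[[-0.5,0,30,0],[0,0,30,0],[0,0,20,0],[0,0,10,0],[0,0,10,0],[0,0,10,0],[0,0,10,0]]])

```text
time_s: 37.85
position: [0.5016, -0.0666, 0.2831]
orientation: [-0.0, 0.999, -0.032, 0.001]
contact_force: [0.3, -0.4, 0.2]
grip_width: 0.0333
```

Call:
apply_moves(steps=[[[0,0,6,0],[0,0,5,0],[0,0,4,0],[0,0,1,0],[0,0,0,0]]])

```text
time_s: 38.35
position: [0.5013, -0.0666, 0.2674]
orientation: [-0.0, 0.999, -0.033, 0.0]
contact_force: [2.4, -0.3, -1.4]
grip_width: 0.0333
```

Call:
apply_moves(steps=[[[0,0,1,0],[0,0,0,0]]])

```text
time_s: 38.55
position: [0.5016, -0.0666, 0.2671]
orientation: [0.0, 0.999, -0.033, 0.001]
contact_force: [0.9, -0.6, 8.2]
grip_width: 0.0332
```

Call:
apply_moves(steps=[[[0,0,0,0],[0,0,0,0],[0,0,0,0]]], grip=50)

```text
time_s: 38.85
position: [0.5008, -0.0666, 0.2661]
orientation: [-0.0, 0.999, -0.033, -0.0]
contact_force: [-0.4, -0.5, -0.6]
grip_width: 0.05
```

Call:
apply_moves(steps=[[[0,0,-20,0],[0,0,-30,0],[0,0,-40,0],[0,0,-40,0],[0,0,0,0],[0,0,0,0]]])

```text
time_s: 39.45
position: [0.501, -0.0666, 0.3967]
orientation: [0.0, 0.999, -0.033, 0.001]
contact_force: [-0.7, -0.2, -0.8]
grip_width: 0.0501
```

```bash
python3 - <<'E'
from h import *
d=snap('wrist','w14.png')
for nm,c,st in caps(d,amin=150): print(nm,c.round(1),st,onplane(d,*c,.113).round(4))
plan([0.6265,0.035,.40],87)
E
```

```text
green [71.7 27.4] [  39    0   67   58 3028] [0.6338 0.0955 0.113 ]
green [149.7  26.9] [ 119    0   62   57 2771] [0.6305 0.0419 0.113 ]
green [319.8 197.1] [ 299  175   43   44 1455] [ 0.5012 -0.0668  0.113 ]
blue [125.9 197.3] [ 105  177   43   41 1331] [0.5113 0.0866 0.113 ]
blue [182.9 244.1] [ 162  226   47   37 1252] [0.4684 0.0489 0.113 ]
blue [216.8 277.4] [211 267  16  23 170] [0.4358 0.0257 0.113 ]
orange [335.2  46.9] [ 305    4   62   85 3934] [ 0.6095 -0.0847  0.113 ]
t 39.5 pos [ 0.5007 -0.0666  0.3957] psi -3.73 F [-0.3  0.1 -1. ] w 0.0498
11
[[11.0, -10.0, -0.0, np.float64(-8.2)], [12.0, -8.0, -1.0, np.float64(-8.3)], [13.0, -7.0, -0.0, np.float64(-8.2)], [14.0, -4.0, -1.0, np.float64(-8.3)], [15.0, -3.0, 0.0, np.float64(-8.2)], [14.0, -0.0, -0.0, np.float64(-8.3)], [15.0, 2.0, -1.0, np.float64(-8.2)], [14.0, 3.0, -0.0, np.float64(-8.3)], [14.0, 6.0, -1.0, np.float64(-8.2)], [12.0, 8.0, 0.0, np.float64(-8.3)], [11.4, 9.3, -0.3, np.float64(-8.2)]]
```

View pics/w14.png

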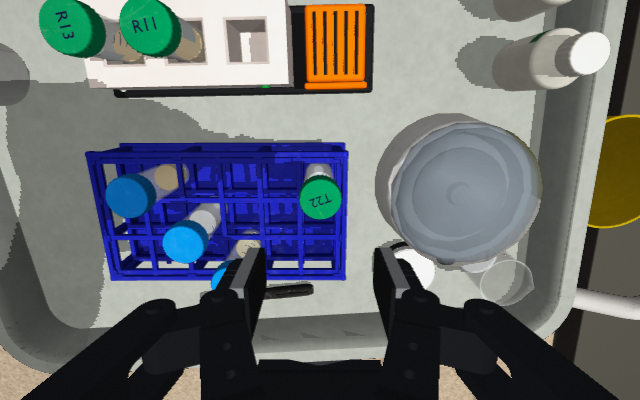

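T22 is home at its hole (cap at pixel 320,197 → (0.501,-0.067)). Next R11.

Call:
apply_moves(steps=[[[11,-10,0,-8.2],[12,-8,-1,-8.3],[13,-7,0,-8.2],[14,-4,-1,-8.3],[15,-3,0,-8.2],[14,0,0,-8.3],[15,2,-1,-8.2],[14,3,0,-8.3],[14,6,-1,-8.2],[12,8,0,-8.3],[11,9,0,-8.2],[0,0,0,0]]])

```text
time_s: 40.7
position: [0.6271, 0.0358, 0.3979]
orientation: [-0.002, 0.724, 0.69, -0.001]
contact_force: [0.9, -0.6, -0.5]
grip_width: 0.0498
```

Call:
apply_moves(steps=[[[0,0,10,0],[0,0,10,0],[0,0,0,0],[0,0,0,0]]], grip=52)

```text
time_s: 41.1
position: [0.6261, 0.0343, 0.3797]
orientation: [-0.0, 0.726, 0.688, -0.001]
contact_force: [-0.3, 0.0, 0.2]
grip_width: 0.0518
```

```bash
python3 - <<'E'
from h import *
d=snap('wrist')
for nm,c,st in caps(d,amin=150): print(nm,c.round(1),onplane(d,*c,.113).round(4),onplane(d,*c,.131).round(4))
plan([0.6267,0.035,.2825],87)
E
```

```text
green [321.2 136.3] [0.6298 0.0835 0.113 ] [0.6298 0.0854 0.131 ]
green [320.4 209.5] [0.6263 0.0296 0.113 ] [0.6266 0.0356 0.131 ]
blue [152.8 143.8] [0.5109 0.0848 0.113 ] [0.52   0.0866 0.131 ]
blue [106.3 195.8] [0.4689 0.0489 0.113 ] [0.4812 0.0534 0.131 ]
blue [ 65.1 240.8] [0.4285 0.015  0.113 ] [0.4439 0.0221 0.131 ]
orange [313.4 298.9] [ 0.6165 -0.0467  0.113 ] [ 0.6175 -0.0349  0.131 ]
t 41.15 pos [0.6263 0.0345 0.3802] psi 86.92 F [-0.1 -0.1 -0.8] w 0.0521
3
[[0.0, 0.0, 33.0, np.float64(-0.0)], [0.0, 0.0, 32.0, np.float64(-0.1)], [0.5, 0.3, 32.7, np.float64(0.0)]]
```

Call:
apply_moves(steps=[[[0.5,0,35,0],[0,0,35,0],[0,0,20,0],[0,0,8,0],[0,0,0,0],[0,0,0,0]]])

```text
time_s: 41.75
position: [0.627, 0.0354, 0.2834]
orientation: [0.001, 0.726, 0.688, 0.001]
contact_force: [-0.7, -0.3, -0.4]
grip_width: 0.0523
```

Call:
apply_moves(steps=[[[0,0,0,0],[0,0,0,0],[0,0,0,0],[0,0,0,0]]], grip=20)

```text
time_s: 42.15
position: [0.627, 0.0353, 0.2836]
orientation: [0.001, 0.726, 0.688, 0.001]
contact_force: [-0.9, -0.4, 6.6]
grip_width: 0.0335
```

Call:
apply_moves(steps=[[[0,0,-15,0],[0,0,-20,0],[0,0,-30,0],[0,0,-30,0],[0,0,-28,0],[0,0,0,0]]])

```text
time_s: 42.75
position: [0.6272, 0.0356, 0.4097]
orientation: [0.002, 0.726, 0.688, 0.003]
contact_force: [0.4, 0.0, -0.1]
grip_width: 0.0333
```

```bash
python3 - <<'E'
from h import *
plan([0.506,0.0085,.407],-3.7)
E
```

```text
t 42.75 pos [0.6272 0.0356 0.4097] psi 86.96 F [ 0.4  0.  -0.1] w 0.0333
11
[[-3.0, -11.0, 0.0, np.float64(8.2)], [-5.0, -10.0, 0.0, np.float64(8.3)], [-6.0, -10.0, 1.0, np.float64(8.2)], [-7.0, -8.0, -0.0, np.float64(8.3)], [-8.0, -8.0, 0.0, np.float64(8.2)], [-10.0, -6.0, 0.0, np.float64(8.3)], [-10.0, -5.0, 1.0, np.float64(8.2)], [-11.0, -3.0, -0.0, np.float64(8.2)], [-11.0, -2.0, 0.0, np.float64(8.3)], [-11.0, 0.0, 0.0, np.float64(8.2)], [-11.5, 1.9, 0.7, np.float64(8.3)]]
```

Call:
apply_moves(steps=[[[-3,-11,0,8.2],[-5,-10,0,8.3],[-6,-10,1,8.2],[-7,-8,0,8.3],[-8,-8,0,8.2],[-10,-6,0,8.3],[-10,-5,1,8.2],[-11,-3,0,8.2],[-11,-2,0,8.3],[-11,0,0,8.2],[-11,2,0,8.3],[0,0,0,0]]])

```text
time_s: 43.95
position: [0.5046, 0.0077, 0.403]
orientation: [0.0, 0.999, -0.034, -0.001]
contact_force: [0.9, -0.1, -0.0]
grip_width: 0.0332
```

Call:
apply_moves(steps=[[[0,0,0,0],[0,0,0,0]]])

```text
time_s: 44.15
position: [0.5063, 0.0082, 0.4031]
orientation: [-0.0, 1.0, -0.031, 0.0]
contact_force: [0.3, -0.3, 0.1]
grip_width: 0.0334
```

```bash
python3 - <<'E'
from h import *
d=snap('wrist','w15.png')
for nm,c,st in caps(d,amin=150): print(nm,c.round(1),onplane(d,*c,.113).round(4))
plan([0.506,0.0085,.2655],-3.7)
E
```

```text
green [191.8  28.4] [0.6336 0.0907 0.113 ]
green [412.8 195.7] [ 0.5008 -0.0671  0.113 ]
green [318.9 289.2] [0.4197 0.0143 0.113 ]
blue [224.3 194.9] [0.511  0.0854 0.113 ]
blue [275.2 238. ] [0.4709 0.048  0.113 ]
orange [419.2  48.6] [ 0.6105 -0.0697  0.113 ]
t 44.2 pos [0.5063 0.0082 0.4031] psi -3.57 F [ 0.9 -0.1 -0.1] w 0.0333
4
[[-0.0, -0.0, 34.0, np.float64(0.0)], [-0.0, -0.0, 35.0, np.float64(0.1)], [-0.0, -0.0, 34.0, np.float64(-0.0)], [-0.3, -0.3, 34.6, np.float64(0.0)]]
```

View pics/w15.png

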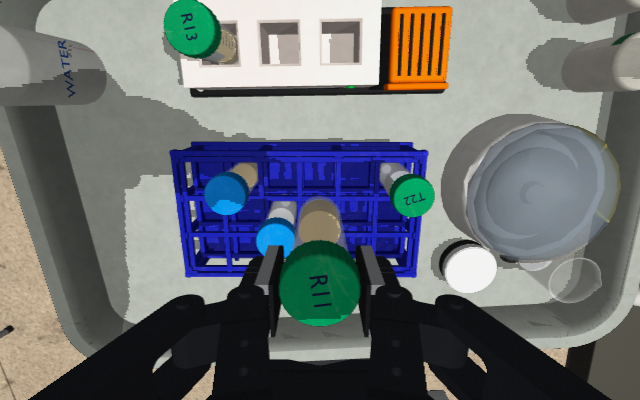

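Call:
apply_moves(steps=[[[-0.3,-0.3,30,0],[0,0,30,0],[0,0,20,0],[0,0,10,0],[0,0,10,0],[0,0,10,0],[0,0,10,0]]])

```text
time_s: 44.9
position: [0.506, 0.0084, 0.2831]
orientation: [-0.0, 0.999, -0.032, 0.001]
contact_force: [1.3, -0.3, -0.7]
grip_width: 0.0334
```

Call:
apply_moves(steps=[[[0,0,6,0],[0,0,5,0],[0,0,4,0],[0,0,1,0],[0,0,0,0]]])

```text
time_s: 45.4
position: [0.5057, 0.0084, 0.2672]
orientation: [-0.0, 0.999, -0.033, 0.0]
contact_force: [1.9, -0.2, -1.2]
grip_width: 0.0335
```

Call:
apply_moves(steps=[[[0,0,1,0],[0,0,1,0],[0,0,0,0]]])

```text
time_s: 45.7
position: [0.5058, 0.0084, 0.2656]
orientation: [-0.0, 0.999, -0.033, 0.0]
contact_force: [1.4, 1.2, 3.1]
grip_width: 0.0331
```

Call:
apply_moves(steps=[[[0,0,0,0],[0,0,0,0],[0,0,0,0]]], grip=50)

```text
time_s: 46.0
position: [0.5051, 0.0083, 0.265]
orientation: [0.0, 0.999, -0.033, -0.001]
contact_force: [0.4, -0.4, 0.2]
grip_width: 0.0504
```

Call:
apply_moves(steps=[[[0,0,-20,0],[0,0,-30,0],[0,0,-40,0],[0,0,-40,0],[0,0,0,0],[0,0,0,0]]])

```text
time_s: 46.6
position: [0.5054, 0.0083, 0.3957]
orientation: [-0.0, 0.999, -0.033, 0.001]
contact_force: [-0.5, -0.3, -0.2]
grip_width: 0.05
```

```bash
python3 - <<'E'
from h import *
d=snap('wrist','w16.png')
for nm,c,st in caps(d,amin=150): print(nm,c.round(1),st,onplane(d,*c,.113).round(4))
plan([0.6298,0.0855,.40],87)
E
```

```text
green [187.1  26.5] [ 158    0   59   56 2682] [0.6333 0.0908 0.113 ]
green [319.1 197.4] [ 298  175   43   45 1460] [0.5057 0.0087 0.113 ]
green [415.7 197.7] [ 395  175   43   44 1414] [ 0.5004 -0.0673  0.113 ]
blue [221.9 197.2] [ 201  177   45   41 1363] [0.511  0.0853 0.113 ]
blue [275.4 243.3] [ 254  225   42   38 1144] [0.4688 0.0473 0.113 ]
blue [318.8 284. ] [ 299  267   40   35 1122] [0.4287 0.0141 0.113 ]
orange [421.3  46.1] [ 389    3   66   86 3914] [ 0.6103 -0.0694  0.113 ]
t 46.65 pos [0.5051 0.0083 0.3947] psi -3.73 F [-0.1 -0.5  0.4] w 0.0501
11
[[11.0, -8.0, -0.0, np.float64(-8.2)], [12.0, -6.0, -1.0, np.float64(-8.3)], [12.0, -4.0, -0.0, np.float64(-8.2)], [13.0, -3.0, -1.0, np.float64(-8.3)], [14.0, -0.0, -0.0, np.float64(-8.2)], [13.0, 1.0, -1.0, np.float64(-8.3)], [13.0, 3.0, -0.0, np.float64(-8.2)], [12.0, 5.0, -1.0, np.float64(-8.3)], [12.0, 7.0, -0.0, np.float64(-8.2)], [10.0, 8.0, -1.0, np.float64(-8.3)], [9.1, 10.1, -0.3, np.float64(-8.2)]]
```

View pics/w16.png

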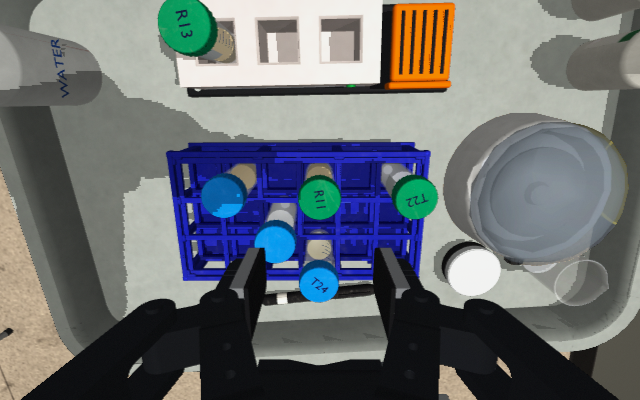

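R11 sits at pixel (319,197). Now R13.

Call:
apply_moves(steps=[[[11,-8,0,-8.2],[12,-6,-1,-8.3],[12,-4,0,-8.2],[13,-3,-1,-8.3],[14,0,0,-8.2],[13,1,-1,-8.3],[13,3,0,-8.2],[12,5,-1,-8.3],[12,7,0,-8.2],[10,8,-1,-8.3],[9,10,0,-8.2],[0,0,0,0]]])

```text
time_s: 47.85
position: [0.6307, 0.0862, 0.3978]
orientation: [-0.001, 0.724, 0.69, -0.001]
contact_force: [-0.1, -0.3, -0.4]
grip_width: 0.0503
```

Call:
apply_moves(steps=[[[0,0,10,0],[0,0,10,0],[0,0,0,0],[0,0,0,0]]], grip=52)

```text
time_s: 48.25
position: [0.6297, 0.0852, 0.3797]
orientation: [-0.0, 0.726, 0.688, -0.001]
contact_force: [0.7, -0.1, -0.2]
grip_width: 0.0519
```

```bash
python3 - <<'E'
from h import *
d=snap('wrist')
for nm,c,st in caps(d,amin=150): print(nm,c.round(1),onplane(d,*c,.113).round(4),onplane(d,*c,.131).round(4))
plan([0.6298,0.0855,.2825],87)
E
```

```text
green [319.8 210.2] [0.6294 0.08   0.113 ] [0.6298 0.086  0.131 ]
green [175.4 292.2] [0.5089 0.0165 0.113 ] [0.5184 0.0274 0.131 ]
green [185.9 380.5] [ 0.5021 -0.0725  0.113 ] [ 0.5121 -0.0549  0.131 ]
blue [160.6 213.6] [0.51   0.0839 0.113 ] [0.5194 0.0896 0.131 ]
blue [115.6 261.1] [0.467  0.0467 0.113 ] [0.4797 0.0553 0.131 ]
blue [ 77. 301.] [0.4272 0.0128 0.113 ] [0.4429 0.0239 0.131 ]
orange [317.2 341.9] [ 0.6208 -0.0378  0.113 ] [ 0.6218 -0.0228  0.131 ]
t 48.3 pos [0.6299 0.0854 0.3802] psi 86.92 F [ 1.  -0.1  0. ] w 0.0522
3
[[0.0, -0.0, 33.0, np.float64(-0.0)], [0.0, -0.0, 32.0, np.float64(-0.1)], [0.1, -0.1, 32.7, np.float64(0.0)]]
```

Call:
apply_moves(steps=[[[0,0,35,0],[0,0,35,0],[0,0,20,0],[0,0,8,0],[0,0,0,0],[0,0,0,0]]])

```text
time_s: 48.9
position: [0.6306, 0.0857, 0.2835]
orientation: [0.0, 0.726, 0.688, 0.001]
contact_force: [0.7, -0.1, 0.9]
grip_width: 0.0523
```

Call:
apply_moves(steps=[[[0,0,0,0],[0,0,0,0],[0,0,0,0],[0,0,0,0]]], grip=20)

```text
time_s: 49.3
position: [0.6304, 0.0857, 0.2836]
orientation: [0.001, 0.726, 0.688, 0.001]
contact_force: [-0.5, 0.7, 6.8]
grip_width: 0.0335
```

Call:
apply_moves(steps=[[[0,0,-15,0],[0,0,-20,0],[0,0,-30,0],[0,0,-30,0],[0,0,-28,0],[0,0,0,0]]])

```text
time_s: 49.9
position: [0.6307, 0.086, 0.4106]
orientation: [0.002, 0.726, 0.688, 0.003]
contact_force: [0.4, 0.7, 0.6]
grip_width: 0.0332
```

```bash
python3 - <<'E'
from h import *
plan([0.467,-0.0268,.407],-3.7)
E
```

```text
t 49.9 pos [0.6307 0.086  0.4106] psi 86.97 F [0.4 0.7 0.6] w 0.0332
11
[[-11.0, -14.0, 0.0, np.float64(8.2)], [-13.0, -13.0, 1.0, np.float64(8.3)], [-15.0, -11.0, -0.0, np.float64(8.2)], [-16.0, -8.0, 0.0, np.float64(8.3)], [-17.0, -6.0, 1.0, np.float64(8.2)], [-17.0, -4.0, -0.0, np.float64(8.3)], [-18.0, -0.0, 0.0, np.float64(8.2)], [-18.0, 1.0, 1.0, np.float64(8.2)], [-18.0, 5.0, -0.0, np.float64(8.3)], [-17.0, 6.0, 0.0, np.float64(8.2)], [-15.4, 9.2, 0.6, np.float64(8.3)]]
```

Call:
apply_moves(steps=[[[-11,-14,0,8.2],[-13,-13,1,8.3],[-15,-11,0,8.2],[-16,-8,0,8.3],[-17,-6,1,8.2],[-17,-4,0,8.3],[-18,0,0,8.2],[-18,1,1,8.2],[-18,5,0,8.3],[-17,6,0,8.2],[-15,9,0,8.3],[0,0,0,0]]])

```text
time_s: 51.1
position: [0.465, -0.0282, 0.4025]
orientation: [0.0, 0.999, -0.035, -0.0]
contact_force: [0.2, -0.0, 0.3]
grip_width: 0.0334
```

Call:
apply_moves(steps=[[[0,0,0,0],[0,0,0,0]]])

```text
time_s: 51.3
position: [0.4674, -0.0265, 0.4024]
orientation: [-0.0, 1.0, -0.031, 0.0]
contact_force: [-0.1, 0.2, -0.4]
grip_width: 0.0336
```

```bash
python3 - <<'E'
from h import *
d=snap('wrist','w17.png')
for nm,c,st in caps(d,amin=150): print(nm,c.round(1),onplane(d,*c,.113).round(4))
plan([0.4654,-0.0267,.2655],-3.7)
E
```

```text
green [271.6 150.7] [0.5056 0.0087 0.113 ]
green [368.8 150.7] [ 0.5009 -0.0667  0.113 ]
green [318.6 287.9] [ 0.3826 -0.0201  0.113 ]
blue [171.9 149.1] [0.5117 0.0859 0.113 ]
blue [227.3 199.3] [0.4686 0.0487 0.113 ]
blue [272.7 238.1] [0.4324 0.0154 0.113 ]
orange [379.5  24.3] [ 0.589 -0.076  0.113]
t 51.35 pos [ 0.4674 -0.0265  0.4023] psi -3.57 F [-0.7  0.2 -1.1] w 0.0331
4
[[-0.0, 0.0, 34.0, np.float64(0.0)], [-1.0, 0.0, 34.0, np.float64(0.1)], [-0.0, 0.0, 35.0, np.float64(-0.0)], [-0.9, 0.3, 33.8, np.float64(0.0)]]
```

View pics/w17.png

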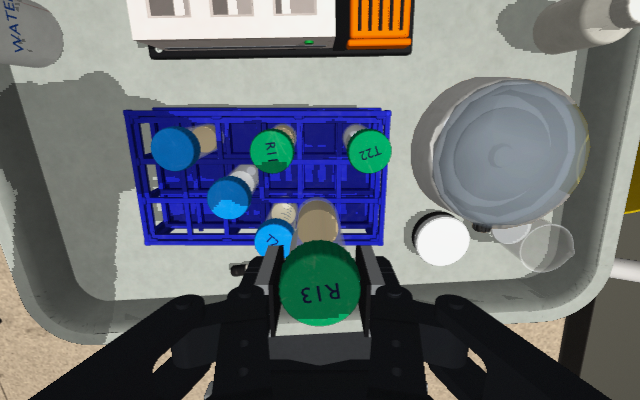

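Call:
apply_moves(steps=[[[-1.7,0,30,0],[0,0,30,0],[0,0,20,0],[0,0,10,0],[0,0,10,0],[0,0,10,0],[0,0,10,0]]])

```text
time_s: 52.05
position: [0.4656, -0.0268, 0.282]
orientation: [-0.0, 0.999, -0.032, 0.001]
contact_force: [1.1, 0.2, 0.1]
grip_width: 0.0335
```

Call:
apply_moves(steps=[[[0,0,6,0],[0,0,5,0],[0,0,4,0],[0,0,1,0],[0,0,0,0]]])

```text
time_s: 52.55
position: [0.4652, -0.0269, 0.2662]
orientation: [-0.0, 0.999, -0.033, 0.0]
contact_force: [1.0, -0.4, -1.1]
grip_width: 0.0332
```

Call:
apply_moves(steps=[[[0,0,1,0],[0,0,0,0]]])

```text
time_s: 52.75
position: [0.4653, -0.027, 0.2656]
orientation: [-0.0, 0.999, -0.033, 0.0]
contact_force: [1.0, 0.3, 3.0]
grip_width: 0.0333
```

Call:
apply_moves(steps=[[[0,0,0,0],[0,0,0,0],[0,0,0,0]]], grip=50)

```text
time_s: 53.05
position: [0.4647, -0.0269, 0.265]
orientation: [0.0, 0.999, -0.033, -0.001]
contact_force: [-0.4, 0.3, 0.4]
grip_width: 0.0501
```

Call:
apply_moves(steps=[[[0,0,-20,0],[0,0,-30,0],[0,0,-40,0],[0,0,-40,0],[0,0,-40,0],[0,0,0,0],[0,0,0,0]]])

```text
time_s: 53.75
position: [0.4649, -0.027, 0.4358]
orientation: [-0.0, 0.999, -0.033, 0.001]
contact_force: [0.7, 0.1, -0.7]
grip_width: 0.0498
```

```bash
python3 - <<'E'
from h import *
d=snap('wrist','w18.png')
for nm,c,st in caps(d,amin=150): print(nm,c.round(1),st,onplane(d,*c,.113).round(4))
d=snap('scene','s18.png')
cv2.imwrite('pics/s18b.png',cv2.resize(d['color'][130:320,190:400],None,fx=3,fy=3,interpolation=cv2.INTER_CUBIC))
E
```

```text
green [362.5 142.5] [ 343  123   40   40 1210] [ 0.5008 -0.0668  0.113 ]
green [275.9 142.9] [ 256  124   40   39 1213] [0.5055 0.0086 0.113 ]
green [320.4 185.3] [ 302  166   38   39 1095] [ 0.4649 -0.0277  0.113 ]
blue [187.  141.5] [ 168  123   39   38 1157] [0.5119 0.0857 0.113 ]
blue [236.3 186.7] [ 218  169   40   36 1057] [0.4687 0.0484 0.113 ]
blue [277.9 224.9] [260 208  37  34 955] [0.4293 0.0146 0.113 ]
orange [372.   25.5] [ 344    0   57   49 2098] [ 0.5923 -0.077   0.113 ]
```

View pics/w18.png

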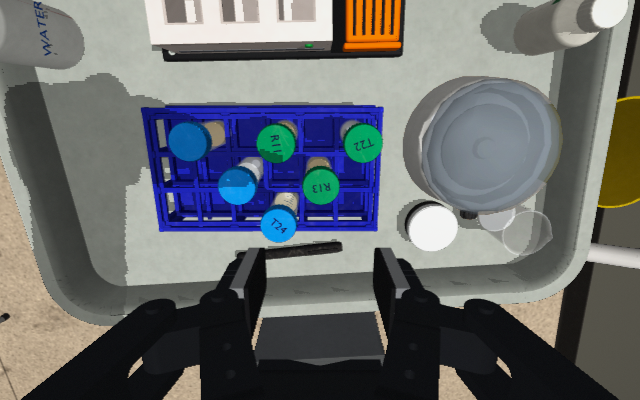

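View pics/s18b.png

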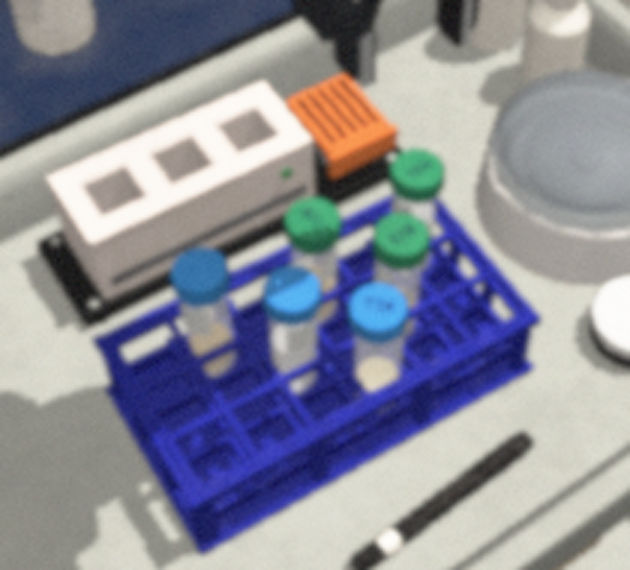

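```bash
python3 - <<'E'
from h import *
a=snap('wrist'); b=snap('scene')
A=caps(a,amin=150); B=caps(b,amin=60)
for nm,c,_ in A:
    best=None
    for n2,c2,_ in B:
        if n2!=nm or nm=='orange': continue
        for z in np.arange(.08,.15,.0005):
            e=np.linalg.norm(proj(b,onplane(a,*c,z))-c2)
            if best is None or e<best[0]: best=(round(e,2),round(z,4))
    print(nm,c.round(0),best)
E
```

```text
green [275. 142.] (np.float64(0.49), np.float64(0.1115))
green [363. 141.] (np.float64(0.04), np.float64(0.1105))
green [320. 184.] (np.float64(0.21), np.float64(0.1105))
blue [186. 140.] (np.float64(1.56), np.float64(0.1125))
blue [236. 186.] (np.float64(0.47), np.float64(0.1125))
blue [278. 224.] (np.float64(0.46), np.float64(0.113))
orange [372.  25.] None
```

All six caps are at the same height (fully home). Handing in.

```bash
python3 -c "
from h import *
print(order.hand_in())"
```

```text
the job is handed in; nothing more can be done
None
```

The whole job is done and was handed in at about 54 s of the 210 s allowed; no verdict was reported back.

- **Blue-capped tube:** I moved it from the mixer to a free hole in the rack's middle row.
- **Green-capped tubes:** All three present (R13, R11 and T22) went into the mixer's three wells.
- **Paddle:** I pushed it to its stop with closed fingers at about 27 N and held it for about two seconds. After release, a wrist image showed it back up.
- **Return:** The three green tubes are in free holes of the rack. T22 and R11 are in the far row, and R13 is in the middle row.

Last checks:
- Triangulating between the wrist and scene cameras put all six cap centres at 110.5–113 mm, so every tube looks upright and fully home.
- The two other blue-capped tubes and the rack stayed where they were to within about 1 mm across the wrist images, so I saw no sign of the rack being knocked. I did not measure the bottle and case again, but they looked untouched in the last images.
- **Disagreements:** The first rack fit was about 2 mm off in y because it used a pose from slightly after its picture. I caught and corrected this before the first grasp. One of the two left-alone blue caps (the far-row one) matched between views only to 1.6 pixels, against 0.5 or better for the others.

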